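# Put the work lantern on the bench mat

### The job

The round outline on the rubber mat is where the work lantern belongs, but a steel pipe is lying there. Roll the pipe along the mat, without picking it up, until it rests on the white line and lies along it; then lift the lantern off its charging cup by its top handle and set it down gently, upright and wholly inside the outline, and let go. Keep the lantern upright all the way, do not touch the light bar that hangs over the cup, and leave everything else on the bench where it is.

Things in the scene. Friction and masses are not known exactly. Their poses are not given: they have to be found in the camera images.
- lantern_center (a point): Cordless work lantern, about 0.45 kg: black foot 84 mm in diameter, 30 mm high; white diffuser 68 mm in diameter; black cap 80 mm in diameter, its top at 120 mm; fixed arched carrying handle above; 168 mm high overall. This point is on its axis, 60 mm above its underside. z: up along its axis; x: along the handle's bar. It shines all round: its turn about z does not matter. Starts in the charging cup.
- lantern_handle (a point): Middle of the handle's bar: round, straight, 16 mm thick, 68 mm between its two legs (12 mm thick), along this point's x, over the lantern's axis, 160 mm above its underside. 40 mm from the bar's centre line down to the cap. Grip across the bar (jaws closing along y), gripper leaning back towards the robot to pass the light bar; lift 15 to 20 mm, then draw out towards the robot.
- cup_floor (a point): Centre of the inner floor of the fixed charging cup, 52 mm above the bench: black, 110 mm outer, 94 mm inner diameter, rim 6 mm above this floor (the lantern must rise more than that to come out), on a base plate 130 x 300 x 12 mm. x points away from the robot, square to the light bar; y along the light bar.
- lightbar: Fixed aluminium bar, 45 mm deep (x), 310 mm long (y), 33 mm high, over the lantern on two posts (16 mm thick, 138 mm either side of the cup's axis, 30 mm beyond it). Origin: centre of its underside, 312 mm above the bench (100 mm above the handle's centre line). Near edge 5 mm beyond the cup's axis: a gripper pointing straight down hits it; one leaning back 35 to 45 degrees to the robot passes.
- lamp_place (a point): Centre of the white circular outline (114 mm inner diameter) on the top face of the fixed grey rubber mat (270 mm in x, 180 mm in y, 3 mm thick). x points along the mat to the line, across which the pipe rolls; z up. The mat's top is 3 mm above the bench.
- line (a point): Middle of the white line on the top face of the mat: a painted stripe 30 mm wide (x) and 170 mm long (y). It lies 138 mm from the centre of the outline, in the mat's x direction, towards the far side of the bench.
- pipe_center (a point): Steel pipe roller, closed ends, 50 mm in diameter, 150 mm long, about 0.6 kg, lying on the mat across the outline. This point is its centre, 25 mm above the mat; x is its long axis; y and z turn with it as it rolls. Smooth, rolls easily with a little rolling resistance: push it with the fingers, or lead it between open fingers standing astride it without squeezing.
- lantern: The lantern, see lantern_center; origin at the centre of its underside.
- pipe: The pipe, see pipe_center; use that point for its position.
- mat: The fixed rubber mat, see lamp_place; origin on the bench under its middle.
- glue: White glue bottle, 40 mm in diameter, 100 mm high, standing on the charging bay's base plate beside the cup. Origin under its foot. To be left alone.
- sander: Cork sanding block 100 x 50 x 26 mm lying on the bench between the charging bay and the mat. Origin under its middle. To be left alone.
- tape: Yellow tape measure 70 x 45 x 62 mm standing on the bench beyond the far end of the mat. Origin under its middle. To be left alone.
- clamp: Bar clamp 300 mm long lying at the left of the bench. To be left alone.
- offcut: Wooden offcut 160 x 70 x 20 mm lying at the right. To be left alone.
- screwdriver: Screwdriver lying at the right. To be left alone.
- glasses: Safety glasses, 140 mm wide, 130 mm long, 35 mm high, lying at the far side of the bench, in the middle. To be left alone.
Mind the look-alikes: they are no part of the job. What is shaped like the lantern but pink is not meant.

How it is judged:
On the way, in this order (a step that is already met when the one before it is completed fails the run):
1. the pipe has rolled over by more than a third of a turn (it is rolled, not dragged) (angle between pipe_center's own z axis and vertical above 2.2 rad), for 0.05 s.
2. the pipe lies still on the white line, along it (x of pipe_center in the frame of line between -0.015 and 0.015 m and y of pipe_center in the frame of line between -0.04 and 0.04 m and angle between the x axis of pipe_center and the y axis of line, either way round below 0.2 rad and z of pipe_center in the frame of line below 0.031 m and linear speed of pipe below 0.02 m/s), for 0.2 s.
3. the lantern is lifted out of the cup (z of lantern_center in the frame of cup_floor above 0.07 m), for 0.1 s.
At the end, for the whole second after the job is handed in: Lantern released, still and upright (3 degrees) on the mat, its axis within 15 mm of the outline's centre, so its foot is inside; pipe at rest on the mat, its centre line within 15 mm of the middle of the white line, within 40 mm lengthways, parallel within 11 degrees (all of step 2 and horizontal distance between lantern_center and lamp_place below 0.015 m and angle between lantern_center's own z axis and vertical below 0.05 rad and z of lantern_center in the frame of lamp_place below 0.064 m and contact force between lantern and mat above 1 N and linear speed of lantern below 0.02 m/s); the robot touches nothing.
It fails at once if the pipe is picked up (more than 10 mm off the mat) (z of pipe_center in the frame of line above 0.035 m).
It fails at once if the lantern is tipped by more than 30 degrees (angle between lantern_center's own z axis and vertical above 0.52 rad).
It fails at once if the lantern is dropped or banged down: faster than 0.35 m/s within 30 mm above the mat over the outline, or over 60 N on the mat (contact force between lantern and mat above 60 N or (z of lantern_center in the frame of lamp_place below 0.09 m and horizontal distance between lantern_center and lamp_place below 0.06 m and linear speed of lantern above 0.35 m/s)).
It fails at once if the light bar is touched (over 2 N) (contact force between lightbar and anything else above 2 N).
It fails at once if a thing to be left alone is moved by more than 30 mm (distance of any of glue, sander, tape, clamp, offcut, screwdriver, glasses from where it was at the start of the episode above 0.03 m).
It also fails if it takes over 67 s, if anything falls off the work surface, if the arm or the gripper's body presses on something with over 40 N, if the wrist force passes 120 N, or if a joint passes its speed limit or range.

### The arm

A 6-joint arm with a two-finger parallel gripper is mounted at the origin on the work surface. World frame = base frame: x ahead of the robot, y to its left, z up, the work surface at z = 0. Lengths are in m, angles in rad, forces in N, time in s.
With the tool pointing down it reaches from about 0.35 to 0.875 m from the base axis. Payload 4.2 kg.
Tool frame: the origin (TCP) lies on the centre line of the jaws, within the pads' length; the fingertips stand 19 mm ahead of it and the grasp point (between the pads) is the TCP (arm.tcp_to_tips is the distance from the TCP to the fingertips, in m); z points along the fingers, y is the direction in which the jaws open and shut (so a half turn about z gives the same grasp; the last joint's range is limited). The gripper opens to 87 mm and grips with 3 to 60 N. Pads are 19 mm wide; open, the fingers measure 117 mm over their backs; the gripper's body (75 mm by 190 mm) begins 51 mm behind the grasp point.
Start: joints at [1.585, 0.385, 0.008, 0, -1.194, -0.259], TCP at [0.151, 0.606, 0.215] pointing down, gripper open.
Joint ranges: [-3.14, 3.14], [-1.21, 2.06], [-1.07, 1.41], [-3.16, 2.05], [-2.99, -0.16], [-3.1, 3.1]. Speed limits (rad/s): [2.79, 2.79, 3.14, 3.14, 3.14, 3.14].

### API

Orientations are given as [roll, pitch, yaw] about the fixed x, y, z axes, in that order (R = Rz(yaw) Ry(pitch) Rx(roll)).
In Python, from rig import arm gives the robot as it stands.
- The arm moves only by the shell command python3 -m handwheel 'ROWS' [OPENING]. ROWS is JSON, a list of rows, each an object with "travel": the shift along the world's x, y, z in m, a list of three; "rot": the turn, a rotation vector about the world's x, y, z in degrees, a list of three. In form: [{"travel": [tx, ty, tz], "rot": [ax, ay, az]}, ...]. A call has 1 to 8 rows; each row shifts and turns the commanded pose from where the row before left it; what a row does not reach is not made up. A row lasts 1/8 s, in which the tool goes at most 62.5 mm and 10.7 degrees, less where a joint would pass 70% of its speed; a pose out of reach is approached as far as the arm can. A call is refused whole if a number of a shift passes 0.0625 or a number of a turn 10.7, either way. A call with a gripper value outside its range is refused whole. OPENING is the finger opening in m, from 0 to 0.087, set as the call begins (- or left out, the last holds). The fingers move at their own pace and stop on an object; the grip force is fixed at half the most. Time passes only in rows, so rows that do not move let the fingers close. It gives the time, the measured TCP pose, the force and the opening at its end, in the units of the state.
- arm.get_obs(): the state, without advancing time (a new reading comes with each control period).
- arm.get_image(name): name is "scene" or "top" or "wrist"; returns (picture, depth): 384x512x3 uint8, blue, green, red; 384x512 float32, m along the optical axis (not along the pixel's ray), 0 where there is no reading.
- arm.camera_model(name): a dict with "fx", "fy", "cx", "cy" (pixels), "dist" ([k1, k2, p1, p2, k3] as OpenCV has them; the pictures are not rectified), "eye" and "orientation" of the camera in the world. Camera axes: x right, y up, looking along -z (the intrinsics and any distortion apply to the point x, -y, -z); pixel columns grow to the right and rows downward; lengths in m; the calibration is good to about 2 mm. A picture is of the moment at which its call begins: read the wrist's pose just before it. camera_model takes no time and is no camera call; for the wrist camera it gives the pose at the moment of the call.
- arm.finish_job(): hands the job in, once; it reports no verdict.
The state is a dict: "clock": time; "q": joint angles; "joint_vel": joint speeds; "joint_torque": joint torques, N m; "tcp_pos": TCP position; "tcp_rot": TCP orientation; "force": force on the tool from outside, world axes, zero at the start; "moment": the same for the moment, N m; "width": finger opening in m.
Only numpy, scipy, OpenCV 4.12 (cv2) and the standard library are available. Lean on these libraries where they do the work, as an engineer would, in place of code of your own. Each camera call takes 0.05 s, during which the arm holds its last target. There are 200 camera calls.

## Working session

There is one attempt and no reset: what is moved stays moved. The work goes in short steps, Python scripts to look and compute and a shell command to move; the robot and the scene stay as the last step left them, time stands still between calls to the robot, and variables do not carry over. Pictures are saved under pics/ and viewed, about 8 in all and at most 12, crops included, and the job is handed in when it is done.

```bash
mkdir -p pics; ls; cat > h.py <<'E'
import numpy as np,cv2
from rig import arm
from scipy.spatial.transform import Rotation as R
def cam(n):
    m=arm.camera_model(n); K=np.array([[m['fx'],0,m['cx']],[0,m['fy'],m['cy']],[0,0,1]]); return m,K
def rot(o):
    o=np.array(o,float)
    return o if o.shape==(3,3) else R.from_euler('xyz',o).as_matrix() if o.size==3 else R.from_quat(o).as_matrix()
def rays(n,px,m=None):
    m=m or arm.camera_model(n);K=np.array([[m['fx'],0,m['cx']],[0,m['fy'],m['cy']],[0,0,1]])
    u=cv2.undistortPoints(np.array(px,float).reshape(-1,1,2),K,np.array(m['dist'],float))[:,0]
    d=np.c_[u[:,0],-u[:,1],-np.ones(len(u))]@rot(m['orientation']).T
    return np.array(m['eye']),d
def onz(n,px,z,m=None):
    e,d=rays(n,px,m); return e+d*((z-e[2])/d[:,2])[:,None]
def bydepth(n,px,dep,m=None):
    e,d=rays(n,px,m); return e+d*np.array([dep[int(round(v)),int(round(u))] for u,v in px])[:,None]
E
python3 - <<'E'
from h import *
for n in("scene","top"):
    p,d=arm.get_image(n);cv2.imwrite(f"pics/{n}0.png",p);np.save(f"{n}0.npy",d);print(n,arm.camera_model(n))
print(arm.get_obs())
E
```

```text
pics
scene {'fx': 381.38854750281007, 'fy': 381.38854750281007, 'cx': 251.48489731012384, 'cy': 195.8249999032943, 'dist': array([0.01624789, 0.        , 0.        , 0.        , 0.        ]), 'eye': array([1.1524914 , 0.67638187, 0.95344932]), 'orientation': array([0.87756653, 0.013496  , 2.42991591])}
top {'fx': 410.66998027206563, 'fy': 410.66998027206563, 'cx': 259.92655013184867, 'cy': 195.3484041226154, 'dist': array([-0.08605042,  0.        ,  0.        ,  0.        ,  0.        ]), 'eye': array([0.33523383, 0.01720208, 1.42056579]), 'orientation': array([ 0.17992912, -0.02352928, -1.56800239])}
{'clock': 0.1, 'q': array([ 1.58459000e+00,  3.85492865e-01,  6.77310172e-03, -4.57166016e-04,
       -1.19396925e+00, -2.58580476e-01]), 'joint_vel': array([-0.00103737, -0.0007532 ,  0.00463948,  0.00180287, -0.00028051,
       -0.00020626]), 'joint_torque': array([-8.78008832e-04, -3.91687775e+01,  1.87936538e+01,  4.23205554e+00,
        1.34552483e-02, -7.47124636e-05]), 'tcp_pos': array([0.15132431, 0.60584556, 0.21396188]), 'tcp_rot': array([ 3.13965424e+00, -7.33356818e-05, -2.44955361e-01]), 'force': array([ 0.3483345 , -0.31631154,  0.88305674]), 'moment': array([0.02756505, 0.05552597, 0.02741365]), 'width': 0.08707477936409196}
```

View pics/scene0.png

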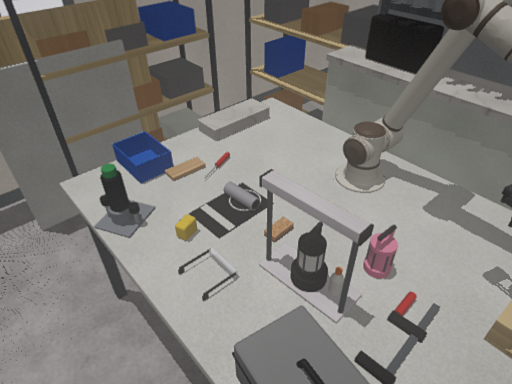

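View pics/top0.png

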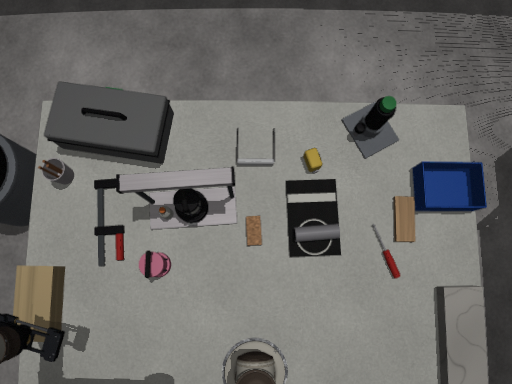

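Top view: mat at about (314,218) with the line at (312,198), the circle at (315,236) and the pipe at (318,233). There are two lantern-shaped things: the black/white one in the cup at (190,205) and the pink one at (154,265). The black one fits the description, since it stands in the cup under the light bar. Next I'll measure roughly and enlarge that area.

```bash
python3 - <<'E'
from h import *
p=cv2.imread("pics/top0.png");d=np.load("top0.npy")
g=p.max(2)
# mat corners
m=(g<60).astype(np.uint8);m[:, :270]=0;m[:,355:]=0;m[:170]=0;m[265:]=0
m=cv2.morphologyEx(m,cv2.MORPH_CLOSE,np.ones((9,9)))
c=max(cv2.findContours(m,0,2)[0],key=cv2.contourArea);r=cv2.minAreaRect(c)
b=cv2.boxPoints(r);B=onz("top",b,.003);print("mat px",b.round(1).tolist(),"\n",B.round(4).tolist(),"ctr",B.mean(0).round(4))
M=cv2.erode(cv2.fillPoly(np.zeros_like(g),[b.astype(np.int32)],1),np.ones((5,5)))
w=((g>150)&(M>0)).astype(np.uint8)
for k in cv2.findContours(w,0,2)[0]:
    if cv2.contourArea(k)>15:
        rr=cv2.minAreaRect(k);q=cv2.boxPoints(rr);P=onz("top",q,.003);print("white",rr,P.round(3).tolist(),P.mean(0).round(4))
for nm,px in dict(pipeL=(300,233),pipeM=(318,233),pipeR=(335,233),matpt=(295,215),lantop=(190,200),lan2=(190,205),bar=(176,180),bench=(270,290)).items():
    print(nm,bydepth("top",[px],d).round(4))
s=cv2.imread("pics/scene0.png")
a=cv2.resize(p[160:280,90:350],None,fx=3,fy=3,interpolation=cv2.INTER_CUBIC)
s2=cv2.resize(s[160:310,240:440],None,fx=1.5,fy=1.5,interpolation=cv2.INTER_CUBIC)
o=np.zeros((360+225,780,3),np.uint8);o[:360]=a;o[360:,:300]=s2;cv2.imwrite("pics/crop1.png",o)
E
```

```text
mat px [[284.1000061035156, 172.6999969482422], [335.0, 169.60000610351562], [340.29998779296875, 254.0], [289.3999938964844, 257.20001220703125]] 
 [[0.6755, -0.1011, 0.003], [0.6889, -0.284, 0.003], [0.3894, -0.2937, 0.003], [0.3785, -0.1171, 0.003]] ctr [ 0.5331 -0.199   0.003 ]
white ((311.51190185546875, 197.34439086914062), (7.616163730621338, 45.24897384643555), 88.02507019042969) [[0.598, -0.117, 0.003], [0.604, -0.278, 0.003], [0.577, -0.278, 0.003], [0.571, -0.118, 0.003]] [ 0.5874 -0.1975  0.003 ]
pipeL [[ 0.4571 -0.1486  0.0534]]
pipeM [[ 0.4576 -0.2097  0.0498]]
pipeR [[ 0.4579 -0.2676  0.0486]]
matpt [[ 0.5249 -0.1384 -0.0006]]
lantop [[0.5467 0.2041 0.1704]]
lan2 [[0.5308 0.2033 0.1719]]
bar [[0.5722 0.2182 0.3405]]
bench [[ 0.2676 -0.0506 -0.0005]]
```

View pics/crop1.png

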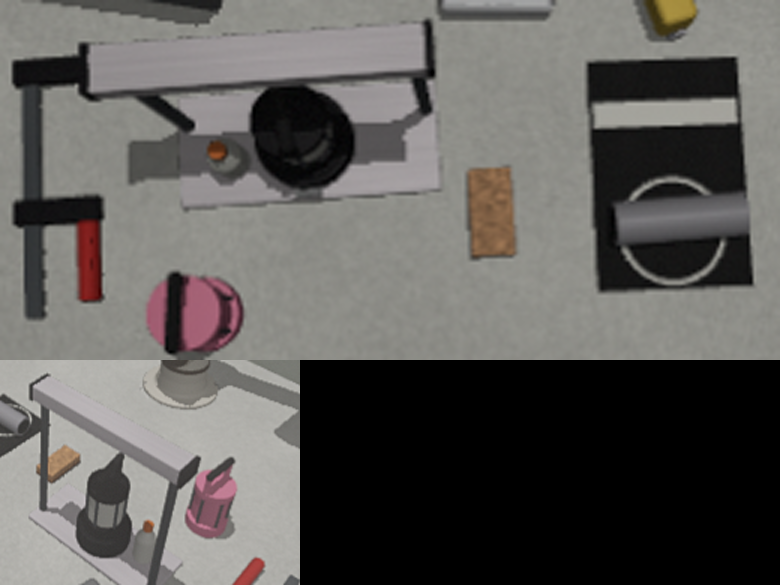

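The crop confirms it. The black lantern with the light diffuser stands in the cup under the light bar, and the pink one stands free on the bench and is the decoy. I'll raise the arm and swing round for a look at the lantern from the wrist camera.

```bash
python3 -m handwheel '[{"travel":[0,0,0.058],"rot":[0,0,-4]},{"travel":[0,0,0.058],"rot":[0,0,-9]},{"travel":[0,0,0.058],"rot":[0,0,-9]},{"travel":[0,0,0.058],"rot":[0,0,-9]},{"travel":[0.02,-0.04,0],"rot":[0,0,-9]},{"travel":[0.025,-0.05,0],"rot":[0,0,-9]},{"travel":[0.025,-0.05,0],"rot":[0,0,-9]},{"travel":[0.025,-0.05,0],"rot":[0,0,-9]}]'
python3 -m handwheel '[{"travel":[0.025,-0.05,0],"rot":[0,0,-9]},{"travel":[0.025,-0.05,0],"rot":[0,0,0]},{"travel":[0.025,-0.05,0],"rot":[0,0,0]},{"travel":[0,0,0],"rot":[0,0,0]},{"travel":[0,0,0],"rot":[0,0,0]}]'
python3 - <<'E'
from h import *
import pickle
print(arm.get_obs()['q'].round(3))
m=arm.camera_model("wrist");p,d=arm.get_image("wrist");cv2.imwrite("pics/w1.png",p);pickle.dump((m,p,d),open("w1.pkl","wb"));print(m)
E
```

```text
clock: 1.1
tcp_pos: [0.2469, 0.4145, 0.4465]
tcp_rot: [3.141, -0.001, -1.419]
force: [0.2, 0.8, 0.2]
width: 0.0867
clock: 1.72
tcp_pos: [0.3214, 0.2663, 0.4467]
tcp_rot: [3.141, 0.0, -1.572]
force: [0.1, 0.0, 0.4]
width: 0.0869
[ 1.084e+00 -6.100e-02  2.500e-02 -1.000e-03 -1.657e+00 -1.086e+00]
{'fx': 284.4840680275997, 'fy': 284.4840680275997, 'cx': 251.04225512577958, 'cy': 190.6844801316474, 'dist': array([-0.0584711,  0.       ,  0.       ,  0.       ,  0.       ]), 'eye': array([0.32173839, 0.18253906, 0.61718521]), 'orientation': array([-3.06510928e-01,  1.63794347e-04,  3.13962470e+00])}
```

View pics/w1.png

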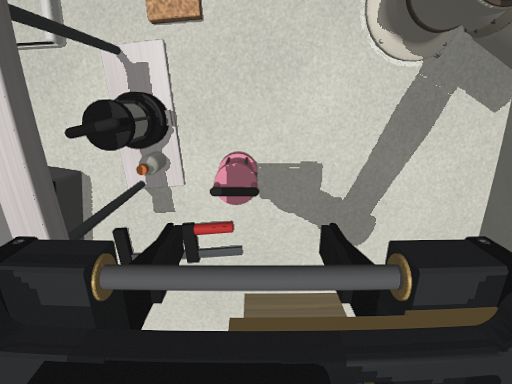

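The lantern is at about (110,123), with its handle bar running left to right (roughly world x) from about (70,132), and the pink decoy is at (236,180). I'll use the depth image for the handle height and axis.

```bash
cat >> h.py <<'E'
def cloud(m,d):
    v,u=np.mgrid[0:384,0:512];px=np.c_[u.ravel(),v.ravel()].astype(float)
    e,r=rays(None,px,m);P=(e+r*d.reshape(-1,1)).reshape(384,512,3);P[d<=0]=np.nan;return P
E
python3 - <<'E'
from h import *
import pickle
m,p,d=pickle.load(open("w1.pkl","rb"));P=cloud(m,d)
box=(P[...,0]>.42)&(P[...,0]<.65)&(P[...,1]>.1)&(P[...,1]<.3)
for lo,hi in((.01,.03),(.035,.065),(.165,.185),(.185,.20),(.2,.225)):
    s=box&(P[...,2]>lo)&(P[...,2]<hi);Q=P[s];
    if len(Q)<5:continue
    v,u=np.nonzero(s);k=Q-Q.mean(0);w=np.linalg.svd(k[:,:2],full_matrices=False)[2][0]
    print(lo,len(Q),Q.mean(0).round(4),Q.min(0).round(3),Q.max(0).round(3),"dir",np.degrees(np.arctan2(w[1],w[0])).round(1),u.min(),u.max(),v.min(),v.max())
# cap disc fit
s=box&(P[...,2]>.165)&(P[...,2]<.178)&(p.max(2)<80);q=P[s][:,:2].astype(np.float32);print("cap",cv2.minEnclosingCircle(q))
s=box&(P[...,2]>.3);Q=P[s];print("bar",Q.min(0),Q.max(0))
# top camera: light bar near/underside, scene
# wrist: silhouette width along handle at z>.2
s=box&(P[...,2]>.2)&(P[...,2]<.23);v,u=np.nonzero(s);print(np.c_[u,v,P[s].round(3)][::12][:25].tolist())
# light bar edges top cam
dt=np.load("top0.npy");mt=arm.camera_model("top");T=cloud(mt,dt);s=(T[...,2]>.325)&(T[...,2]<.36)&(T[...,0]>.45)&(T[...,0]<.7)&(T[...,1]>0)&(T[...,1]<.42)
r=cv2.minAreaRect(T[s][:,:2].astype(np.float32));print("lightbar",r,cv2.boxPoints(r).round(4).tolist())
E
```

```text
0.01 3312 [0.5405 0.1755 0.0132] [0.476 0.1   0.01 ] [0.621 0.3   0.03 ] dir 105.0 102 180 59 159
0.035 1010 [0.5189 0.2178 0.0541] [0.482 0.163 0.035] [0.582 0.3   0.065] dir 97.3 114 171 92 163
0.165 1611 [0.5439 0.2149 0.1727] [0.508 0.176 0.165] [0.586 0.255 0.185] dir 103.0 82 132 99 150
0.185 34 [0.5095 0.2085 0.1926] [0.508 0.203 0.185] [0.514 0.215 0.2  ] dir 98.7 120 126 117 125
0.2 637 [0.5439 0.2156 0.2186] [0.506 0.203 0.2  ] [0.586 0.23  0.223] dir 11.0 65 122 118 138
cap ((0.5470430254936218, 0.21572603285312653), 0.03968731313943863)
bar [0.54473389 0.1000355  0.31225201] [0.59157945 0.29999295 0.34808343]
[[111.0, 118.0, 0.518, 0.203, 0.214], [109.0, 119.0, 0.519, 0.204, 0.218], [102.0, 120.0, 0.53, 0.205, 0.215], [114.0, 120.0, 0.512, 0.206, 0.218], [100.0, 121.0, 0.533, 0.207, 0.216], [112.0, 121.0, 0.514, 0.207, 0.22], [93.0, 122.0, 0.544, 0.208, 0.216], [105.0, 122.0, 0.525, 0.208, 0.219], [117.0, 122.0, 0.508, 0.208, 0.218], [94.0, 123.0, 0.541, 0.209, 0.218], [106.0, 123.0, 0.523, 0.209, 0.221], [118.0, 123.0, 0.508, 0.21, 0.216], [90.0, 124.0, 0.547, 0.21, 0.219], [102.0, 124.0, 0.529, 0.211, 0.22], [114.0, 124.0, 0.511, 0.211, 0.221], [82.0, 125.0, 0.559, 0.212, 0.218], [94.0, 125.0, 0.54, 0.212, 0.22], [106.0, 125.0, 0.523, 0.212, 0.222], [118.0, 125.0, 0.507, 0.213, 0.217], [82.0, 126.0, 0.559, 0.213, 0.219], [94.0, 126.0, 0.54, 0.213, 0.222], [106.0, 126.0, 0.523, 0.213, 0.221], [118.0, 126.0, 0.509, 0.214, 0.214], [80.0, 127.0, 0.562, 0.214, 0.218], [92.0, 127.0, 0.543, 0.214, 0.222]]
lightbar ((0.5750577449798584, 0.2219213843345642), (0.048192188143730164, 0.31800419092178345), 4.434580326080322) [[0.5386999845504761, 0.37860000133514404], [0.5633000135421753, 0.061500001698732376], [0.6114000082015991, 0.06530000269412994], [0.5867999792098999, 0.3822999894618988]]
```

Lantern axis is about (0.546, 0.215), with the bar centre at z≈0.214 and its direction about 11° from x. The light bar's near edge is at x≈0.55, and it is turned about 4.4°. Next I'll go over the mat.

```bash
python3 -m handwheel '[{"travel":[0.01,-0.055,0],"rot":[0,0,0]},{"travel":[0.01,-0.055,0],"rot":[0,0,0]},{"travel":[0.01,-0.055,0],"rot":[0,0,0]},{"travel":[0.01,-0.055,0],"rot":[0,0,0]},{"travel":[0.01,-0.055,0],"rot":[0,0,0]},{"travel":[0.02,-0.048,-0.03],"rot":[0,0,0]},{"travel":[0.02,-0.048,-0.03],"rot":[0,0,0]},{"travel":[0.02,-0.048,-0.03],"rot":[0,0,0]}]' 0.087
python3 -m handwheel '[{"travel":[0.02,-0.048,-0.03],"rot":[0,0,0]},{"travel":[0,0,0],"rot":[0,0,0]},{"travel":[0,0,0],"rot":[0,0,0]}]'
python3 - <<'E'
from h import *
import pickle
print(arm.get_obs()['q'].round(3))
m=arm.camera_model("wrist");p,d=arm.get_image("wrist");cv2.imwrite("pics/w2.png",p);pickle.dump((m,p,d),open("w2.pkl","wb"))
P=cloud(m,d)
s=(P[...,0]>.38)&(P[...,0]<.56)&(P[...,1]>-.32)&(P[...,1]<-.1)&(P[...,2]>.035)&(P[...,2]<.062)
Q=P[s];k=Q-Q.mean(0);w=np.linalg.svd(k[:,:2],full_matrices=False)[2][0];print("pipe",len(Q),Q.mean(0).round(4),Q.min(0).round(3),Q.max(0).round(3),np.degrees(np.arctan2(w[1],w[0])))
print(cv2.minAreaRect(Q[:,:2].astype(np.float32)))
for z in(.0,):
    g=p.min(2);mk=((g>130)&(P[...,0]>.36)&(P[...,0]<.72)&(P[...,1]>-.3)&(P[...,1]<-.1)&(abs(P[...,2]-.003)<.02)).astype(np.uint8)
    for c in cv2.findContours(mk,0,2)[0]:
        if cv2.contourArea(c)>25: 
            X=onz(None,c[:,0],.003,m);print("white",cv2.contourArea(c),cv2.minAreaRect(X[:,:2].astype(np.float32)),P[c[:,0,1],c[:,0,0]].mean(0).round(4))
E
```

```text
clock: 2.78
tcp_pos: [0.4326, -0.1533, 0.3556]
tcp_rot: [3.141, 0.0, -1.569]
force: [0.7, 0.7, -0.0]
width: 0.087
clock: 3.15
tcp_pos: [0.4521, -0.2, 0.3268]
tcp_rot: [3.141, -0.0, -1.57]
force: [0.5, 0.9, 0.5]
width: 0.0868
[-0.087  0.096 -0.099  0.    -1.376  0.088]
pipe 2776 [ 0.4598 -0.2131  0.0491] [ 0.431 -0.286  0.035] [ 0.49  -0.134  0.056] 94.82640721289515
((0.45997166633605957, -0.20975720882415771), (0.04861835017800331, 0.14962781965732574), 4.776942729949951)
white 106.5 ((0.5025349855422974, -0.20850953459739685), (0.0805429071187973, 0.01602974720299244), 85.68959045410156) [ 0.5023 -0.2082  0.0042]
white 171.5 ((0.40555500984191895, -0.22226795554161072), (0.030675865709781647, 0.10231378674507141), 21.660255432128906) [ 0.4042 -0.2219  0.0041]
white 1539.5 ((0.5872765183448792, -0.19841961562633514), (0.03064967505633831, 0.17053602635860443), 2.378277540206909) [ 0.5884 -0.2036  0.0041]
white 5121.0 ((0.5399308204650879, -0.20063328742980957), (0.3592556416988373, 0.19873857498168945), 0.029499193653464317) [ 0.616  -0.2064  0.0013]
```

View pics/w2.png

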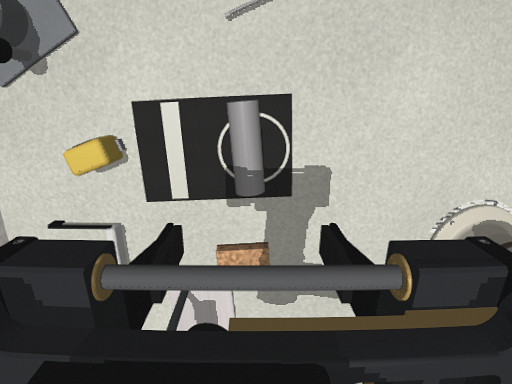

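The pipe is at (0.460, −0.210), direction 94.8°. The line is at (0.587, −0.198), direction 92.4°. In the picture the line is at (174,150), the pipe at (246,147) and the circle at (254,147). I'll descend astride the pipe and narrow the fingers without squeezing.

```bash
python3 -m handwheel '[{"travel":[0.008,-0.01,-0.045],"rot":[0,0,4.8]},{"travel":[0,0,-0.045],"rot":[0,0,0]},{"travel":[0,0,-0.045],"rot":[0,0,0]},{"travel":[0,0,-0.045],"rot":[0,0,0]},{"travel":[0,0,-0.045],"rot":[0,0,0]},{"travel":[0,0,-0.04],"rot":[0,0,0]},{"travel":[0,0,-0.02],"rot":[0,0,0]},{"travel":[0,0,-0.01],"rot":[0,0,0]}]'
python3 -m handwheel '[{"travel":[0,0,0],"rot":[0,0,0]},{"travel":[0,0,0],"rot":[0,0,0]},{"travel":[0,0,0],"rot":[0,0,0]},{"travel":[0,0,0],"rot":[0,0,0]}]' 0.060
```

```text
clock: 4.2
tcp_pos: [0.4604, -0.2094, 0.0322]
tcp_rot: [-3.14, -0.0, -1.485]
force: [1.0, 0.7, 0.7]
width: 0.0873
clock: 4.7
tcp_pos: [0.4598, -0.2108, 0.0325]
tcp_rot: [-3.14, -0.0, -1.488]
force: [-0.0, -0.1, 0.3]
width: 0.0616
```

```bash
python3 -m handwheel '[{"travel":[0.003,0,0],"rot":[0,0,0]},{"travel":[0.006,0,0],"rot":[0,0,0]},{"travel":[0.009,0.0005,0],"rot":[0,0,0]},{"travel":[0.01,0.0005,0],"rot":[0,0,-0.3]},{"travel":[0.01,0.0005,0],"rot":[0,0,-0.3]},{"travel":[0.01,0.0005,0],"rot":[0,0,-0.3]},{"travel":[0.01,0.0005,0],"rot":[0,0,-0.3]},{"travel":[0.01,0.0005,0],"rot":[0,0,-0.3]}]'
python3 -m handwheel '[{"travel":[0.01,0.0005,0],"rot":[0,0,-0.3]},{"travel":[0.01,0.0005,0],"rot":[0,0,-0.3]},{"travel":[0.01,0.0005,0],"rot":[0,0,-0.3]},{"travel":[0.009,0.0005,0],"rot":[0,0,0]},{"travel":[0.007,0,0],"rot":[0,0,0]},{"travel":[0.006,0,0],"rot":[0,0,0]},{"travel":[0.004,0,0],"rot":[0,0,0]},{"travel":[0.003,0,0],"rot":[0,0,0]}]'
python3 -m handwheel '[{"travel":[0.002,0,0],"rot":[0,0,0]},{"travel":[0,0,0],"rot":[0,0,0]},{"travel":[0,0,0],"rot":[0,0,0]},{"travel":[0,0,0],"rot":[0,0,0]},{"travel":[0,0,0],"rot":[0,0,0]}]'
```

```text
clock: 5.7
tcp_pos: [0.5381, -0.2065, 0.0452]
tcp_rot: [-3.119, -0.005, -1.51]
force: [1.5, 20.6, 48.1]
width: 0.0605
clock: 6.7
tcp_pos: [0.5855, -0.2057, 0.0309]
tcp_rot: [3.139, 0.001, -1.53]
force: [-0.2, 0.3, -0.2]
width: 0.0602
clock: 7.32
tcp_pos: [0.5884, -0.2057, 0.032]
tcp_rot: [-3.142, 0.0, -1.529]
force: [0.0, 1.1, 0.5]
width: 0.0598
```

A 48 N force and a 13 mm rise appeared mid-roll, so I need to look at what happened.

```bash
python3 - <<'E'
from h import *
o=[]
for n,b in(("scene",(170,230,180,290)),("top",(160,270,270,380))):
    p,d=arm.get_image(n);c=p[b[0]:b[1],b[2]:b[3]];o.append(cv2.resize(c,(600,int(600*c.shape[0]/c.shape[1]))))
p,d=arm.get_image("wrist")
cv2.imwrite("pics/c3.png",cv2.resize(np.vstack([o[0][:290],cv2.resize(p,(600,450))[:300]]),(600,590)))
P=cloud(arm.camera_model("wrist"),d)
T=P[(P[...,2]>.03)&(P[...,2]<.07)&(P[...,0]>.4)&(P[...,0]<.7)&(P[...,1]<-.1)&(P[...,1]>-.32)]
print(len(T),cv2.minAreaRect(T[:,:2].astype(np.float32)) if len(T) else 0,T[:,2].max() if len(T) else 0)
E
```

```text
13931 ((0.5932656526565552, -0.239202082157135), (0.14563289284706116, 0.1901787668466568), 67.4470443725586) 0.06998764893006454
```

View pics/c3.png

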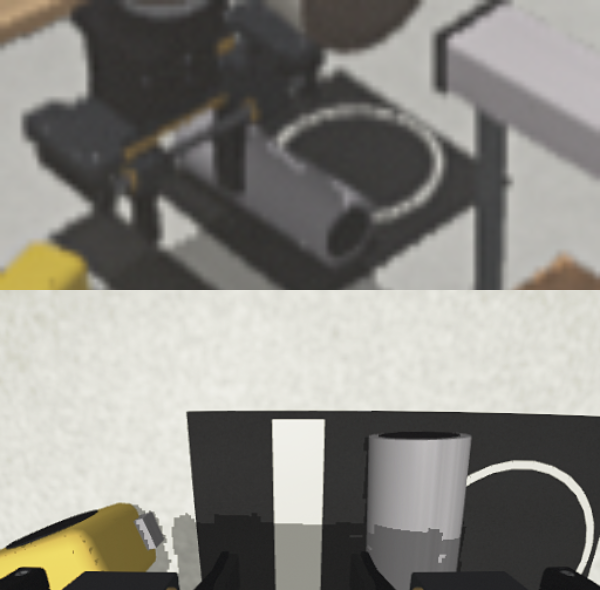

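The pipe is behind the trailing finger: it jammed on the high-friction pad, and the finger climbed over it. I'll lift clear and re-measure.

```bash
python3 -m handwheel '[{"travel":[0,0,0.02],"rot":[0,0,0]},{"travel":[0,0,0.03],"rot":[0,0,0]},{"travel":[-0.01,0,0.05],"rot":[0,0,0]},{"travel":[-0.01,0,0.05],"rot":[0,0,0]},{"travel":[-0.01,0,0.05],"rot":[0,0,0]},{"travel":[-0.01,0,0.04],"rot":[0,0,0]},{"travel":[0,0,0],"rot":[0,0,0]},{"travel":[0,0,0],"rot":[0,0,0]}]' 0.060
cat > meas.py <<'E'
from h import *
def meas():
    m=arm.camera_model("wrist");p,d=arm.get_image("wrist");P=cloud(m,d)
    s=(P[...,0]>.36)&(P[...,0]<.72)&(P[...,1]>-.32)&(P[...,1]<-.08)&(P[...,2]>.035)&(P[...,2]<.06)
    n,l,st,_=cv2.connectedComponentsWithStats(s.astype(np.uint8))
    for i in range(1,n):
        if st[i,4]>400:
            Q=P[l==i];r=cv2.minAreaRect(Q[:,:2].astype(np.float32));print("obj",st[i,4],np.round(r[0],4),np.round(r[1],3),round(r[2],1),"top z",np.percentile(Q[:,2],95).round(4))
    g=p.min(2);mk=((g>100)&(P[...,0]>.36)&(P[...,0]<.64)&(P[...,1]>-.282)&(P[...,1]<-.12)&(abs(P[...,2]-.003)<.012)).astype(np.uint8)
    cc=[c for c in cv2.findContours(mk,0,1)[0] if len(c)>30]
    for c in cc:
        X=onz(None,c[:,0],.003,m)[:,:2].astype(np.float32);r=cv2.minAreaRect(X);print("white",len(c),np.round(r[0],4),np.round(r[1],4),round(r[2],1),"ell",np.round(np.r_[cv2.fitEllipse(X*1000)[0]],1))
    return m,p,P
if __name__=="__main__":
    import sys
    m,p,P=meas();cv2.imwrite(sys.argv[1],p);print(arm.get_obs()['clock'])
E
python3 meas.py pics/w4.png
```

```text
clock: 8.48
tcp_pos: [0.548, -0.2054, 0.2714]
tcp_rot: [3.141, 0.001, -1.53]
force: [0.4, -0.3, -0.9]
width: 0.0602
obj 3406 [ 0.5218 -0.2043] [0.048 0.15 ] 4.9 top z 0.0541
white 337 [ 0.4395 -0.2048] [0.1068 0.1251] 5.5 ell [ 448.2 -204.2]
white 222 [ 0.3727 -0.2016] [0.024  0.1607] 0.2 ell [ 372.1 -219.6]
white 240 [ 0.587  -0.2011] [0.0317 0.1618] 2.3 ell [ 587.2 -205.6]
8.525
```

View pics/w4.png

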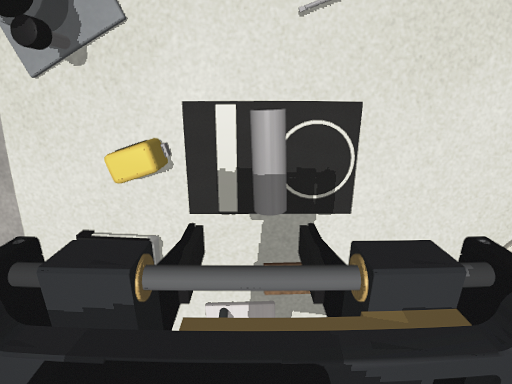

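The pipe is at (0.522, −0.204), the line at (0.587, −0.199) and the circle centre at (0.448, −0.204). The pads jam because a vertical face pushes at axle height. I'll use two fingers side by side, leaning back about 35° so the tips push below the axle, which doesn't jam.

```bash
python3 -m handwheel '[{"travel":[-0.012,0,0],"rot":[0,0,-10]},{"travel":[-0.012,0,0],"rot":[0,0,-10]},{"travel":[-0.012,0,0],"rot":[0,0,-10]},{"travel":[-0.012,0,0],"rot":[0,0,-10]},{"travel":[-0.012,0,0],"rot":[0,0,-10]},{"travel":[-0.012,0,0],"rot":[0,0,-10]},{"travel":[-0.012,0,0],"rot":[0,0,-10]},{"travel":[-0.012,0,0],"rot":[0,0,-10]}]' 0.087
python3 -m handwheel '[{"travel":[-0.02,0,-0.02],"rot":[0,0,-10]},{"travel":[-0.02,0,-0.03],"rot":[0,-9,0]},{"travel":[0,0,-0.04],"rot":[0,-9,0]},{"travel":[0,0,-0.04],"rot":[0,-9,0]},{"travel":[0,0,-0.03],"rot":[0,-8,0]},{"travel":[0,0,0],"rot":[0,0,0]}]'
python3 - <<'E'
from h import *
o=arm.get_obs();print(o['q'].round(2),rot(o['tcp_rot']).round(3))
E
```

```text
clock: 9.52
tcp_pos: [0.4516, -0.2055, 0.2702]
tcp_rot: [3.14, -0.003, -2.931]
force: [0.2, -0.2, 0.5]
width: 0.0873
clock: 10.28
tcp_pos: [0.4093, -0.2043, 0.1221]
tcp_rot: [-3.135, 0.539, -3.097]
force: [-0.0, -0.1, 0.7]
width: 0.0868
[-0.24  0.04 -0.7  -0.43 -0.34 -0.92] [[-0.857 -0.042  0.513]
 [-0.038  0.999  0.017]
 [-0.513 -0.005 -0.858]]
```

```bash
python3 -m handwheel '[{"travel":[0.01,0,-0.03],"rot":[0,0,0]},{"travel":[0.01,0,-0.03],"rot":[0,0,0]},{"travel":[0.01,0,-0.02],"rot":[0,0,0]},{"travel":[0.01,0,-0.012],"rot":[0,0,0]},{"travel":[0,0,0],"rot":[0,0,0]},{"travel":[0,0,0],"rot":[0,0,0]}]'
python3 - <<'E'
from h import *
o=arm.get_obs();print(o['q'].round(2),rot(o['tcp_rot']).round(3))
E
```

```text
clock: 11.02
tcp_pos: [0.4517, -0.2041, 0.033]
tcp_rot: [-3.132, 0.545, -3.09]
force: [0.4, 0.7, -0.4]
width: 0.0869
[-0.32  0.29 -0.59 -0.82 -0.24 -0.45] [[-0.854 -0.046  0.518]
 [-0.044  0.999  0.017]
 [-0.518 -0.009 -0.855]]
```

```bash
python3 -m handwheel '[{"travel":[0.01,0,-0.003],"rot":[0,5,0]},{"travel":[0.01,0,-0.0025],"rot":[0,0,0]},{"travel":[0.006,0,0],"rot":[0,0,0]},{"travel":[0.003,0,0],"rot":[0,0,0]},{"travel":[0.003,0,0],"rot":[0,0,0]},{"travel":[0.003,0,0],"rot":[0,0,0]}]'
python3 -m handwheel '[{"travel":[0.003,0,0],"rot":[0,0,0]},{"travel":[0.003,0,0],"rot":[0,0,0]},{"travel":[0.003,0,0],"rot":[0,0,0]},{"travel":[0.003,0,0],"rot":[0,0,0]}]'
python3 meas.py pics/w5.png
```

```text
clock: 11.78
tcp_pos: [0.4812, -0.205, 0.0268]
tcp_rot: [-3.139, 0.48, -3.095]
force: [0.3, -0.3, 0.2]
width: 0.0869
clock: 12.28
tcp_pos: [0.4932, -0.2047, 0.0267]
tcp_rot: [-3.139, 0.479, -3.095]
force: [-1.9, -0.5, 1.0]
width: 0.0866
obj 4111 [ 0.4853 -0.2075] [0.042 0.15 ] 2.5 top z 0.0574
obj 720 [ 0.5271 -0.2054] [0.013 0.118] 4.2 top z 0.0541
white 82 [ 0.6384 -0.1919] [0.0001 0.0446] 2.7 ell [ 672.4 -194.6]
white 554 [ 0.449  -0.2047] [0.1241 0.1251] 2.7 ell [ 449.3 -204.6]
white 829 [ 0.3731 -0.2009] [0.0175 0.1613] 3.0 ell [ 372.8 -192.7]
12.325
```

Pushing now rolls with only about 2 N and no jam.

```bash
python3 -m handwheel '[{"travel":[0.003,0,0],"rot":[0,0,0]},{"travel":[0.004,0,0],"rot":[0,0,0]},{"travel":[0.004,0,0],"rot":[0,0,0]},{"travel":[0.004,0,0],"rot":[0,0,0]},{"travel":[0.004,0,0],"rot":[0,0,0]},{"travel":[0.004,0,0],"rot":[0,0,0]},{"travel":[0.004,0,0],"rot":[0,0,0]},{"travel":[0.003,0,0],"rot":[0,0,0]}]'
python3 -m handwheel '[{"travel":[0.003,0,0],"rot":[0,0,0]},{"travel":[0.002,0,0],"rot":[0,0,0]},{"travel":[0.002,0,0],"rot":[0,0,0]},{"travel":[0.002,0,0],"rot":[0,0,0]},{"travel":[0.002,0,0],"rot":[0,0,0]},{"travel":[0.002,0,0],"rot":[0,0,0]}]'
python3 - <<'E'
from h import *
for n in("top","scene"):
    p,d=arm.get_image(n);P=cloud(arm.camera_model(n),d)
    s=(P[...,0]>.5)&(P[...,0]<.68)&(P[...,1]>-.3)&(P[...,1]<-.1)&(P[...,2]>.02)&(P[...,2]<.062)
    Q=P[s];print(n,len(Q),[(round(a,3),Q[(Q[:,1]>a)&(Q[:,1]<a+.02)][:,0].max().round(4),Q[(Q[:,1]>a)&(Q[:,1]<a+.02)&(Q[:,2]>.046)][:,0].mean().round(4)) for a in np.arange(-.28,-.12,.02) if ((Q[:,1]>a)&(Q[:,1]<a+.02)).any()])
    cv2.imwrite(f"pics/{n}6.png",p)
E
```

```text
clock: 13.32
tcp_pos: [0.5236, -0.2048, 0.0268]
tcp_rot: [-3.138, 0.48, -3.094]
force: [-0.3, -0.8, 0.9]
width: 0.0872
clock: 14.08
tcp_pos: [0.5364, -0.2048, 0.0268]
tcp_rot: [-3.138, 0.479, -3.095]
force: [-1.6, -0.6, 0.5]
width: 0.0868
top 595 [(np.float64(-0.28), np.float64(0.594), np.float64(0.5708)), (np.float64(-0.26), np.float64(0.5933), np.float64(0.5674)), (np.float64(-0.24), np.float64(0.5948), np.float64(0.5692)), (np.float64(-0.22), np.float64(0.5895), np.float64(0.5661)), (np.float64(-0.2), np.float64(0.6799), np.float64(0.5722)), (np.float64(-0.18), np.float64(0.5855), np.float64(0.5618)), (np.float64(-0.16), np.float64(0.5862), np.float64(0.5621)), (np.float64(-0.14), np.float64(0.5863), np.float64(0.5672))]
scene 591 [(np.float64(-0.28), np.float64(0.5986), np.float64(0.5732)), (np.float64(-0.26), np.float64(0.5975), np.float64(0.5517)), (np.float64(-0.24), np.float64(0.5957), np.float64(0.5719)), (np.float64(-0.22), np.float64(0.5933), np.float64(0.5696)), (np.float64(-0.2), np.float64(0.6798), np.float64(0.5725)), (np.float64(-0.18), np.float64(0.5903), np.float64(0.5666)), (np.float64(-0.16), np.float64(0.5879), np.float64(0.5507)), (np.float64(-0.14), np.float64(0.5864), np.float64(0.5635)), (np.float64(-0.12), np.float64(0.5699), np.float64(nan))]<stdin>:5: RuntimeWarning: Mean of empty slice.
  ret = ret.dtype.type(ret / rcount)
```

```bash
python3 -m handwheel '[{"travel":[0.002,0,0],"rot":[0,0,0]},{"travel":[0.002,0,0],"rot":[0,0,0]},{"travel":[0.002,0,0],"rot":[0,0,0]},{"travel":[0.002,0,0],"rot":[0,0,0]},{"travel":[0.002,0,0],"rot":[0,0,0]},{"travel":[0.002,0,0],"rot":[0,0,0]},{"travel":[0.002,0,0],"rot":[0,0,0]},{"travel":[0.001,0,0],"rot":[0,0,0]}]'
python3 -m handwheel '[{"travel":[-0.01,0,0],"rot":[0,0,0]},{"travel":[-0.04,0,0],"rot":[0,0,0]},{"travel":[-0.04,0,0.03],"rot":[0,0,0]},{"travel":[-0.02,0,0.05],"rot":[0,0,0]},{"travel":[0,0,0.055],"rot":[0,0,0]},{"travel":[0,0,0.055],"rot":[0,0,0]},{"travel":[0,0,0],"rot":[0,0,0]},{"travel":[0,0,0],"rot":[0,0,0]}]'
python3 meas.py pics/w7.png
```

```text
clock: 15.18
tcp_pos: [0.5515, -0.2048, 0.0268]
tcp_rot: [-3.138, 0.48, -3.095]
force: [0.2, 0.4, 1.4]
width: 0.087
clock: 16.18
tcp_pos: [0.4402, -0.2045, 0.2161]
tcp_rot: [-3.14, 0.479, -3.096]
force: [-0.6, -0.4, -0.7]
width: 0.087
obj 2769 [ 0.5778 -0.2003] [0.043 0.149] 4.9 top z 0.0539
obj 415 [ 0.6928 -0.1972] [0.062 0.032] 66.7 top z 0.0593
white 282 [ 0.4492 -0.2044] [0.1237 0.1249] 2.6 ell [ 449.5 -204.5]
white 352 [ 0.3718 -0.2009] [0.1612 0.0249] 89.8 ell [ 370.6 -218.1]
16.225
```

View pics/w7.png

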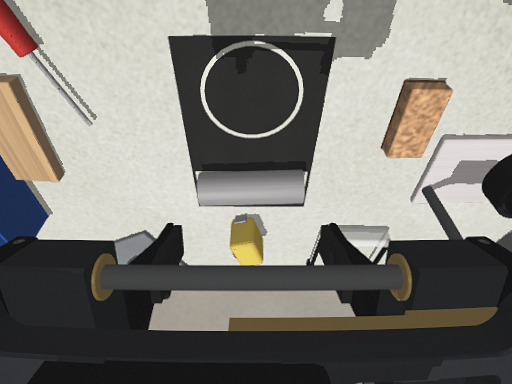

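The pipe lies over the line with the circle free; in the picture the pipe is at (251,188) and the circle at (252,90). I'll fit a cylinder from two views for the exact offset.

```bash
cat > pf.py <<'E'
from h import *
from scipy.optimize import least_squares
def fit(n):
    m=arm.camera_model(n);p,d=arm.get_image(n);P=cloud(m,d)
    s=(P[...,0]>.54)&(P[...,0]<.64)&(P[...,1]>-.275)&(P[...,1]<-.135)&(P[...,2]>.015)&(P[...,2]<.065)
    Q=P[s]
    f=lambda a:np.hypot((Q[:,0]-a[0]-np.tan(a[1])*(Q[:,1]+.2))*np.cos(a[1]),Q[:,2]-a[2])-.025
    r=least_squares(f,[.58,-.05,.028],loss="soft_l1",f_scale=.002)
    print(n,len(Q),"x at y=-.2:",r.x[0].round(4),"angle from y deg",np.degrees(r.x[1]).round(2),"z",r.x[2].round(4),"rms",np.sqrt(np.mean(r.fun**2)).round(4),"yspan",np.percentile(P[(P[...,0]>.56)&(P[...,0]<.61)&(P[...,1]>-.32)&(P[...,1]<-.08)&(P[...,2]>.035)&(P[...,2]<.065)][:,1],[1,99]).round(4))
for n in("wrist","top","scene"):fit(n)
print("pinned")
E
python3 pf.py
```

```text
wrist 3342 x at y=-.2: 0.5818 angle from y deg -4.78 z 0.0287 rms 0.0007 yspan [-0.2738 -0.1284]
top 573 x at y=-.2: 0.5831 angle from y deg -4.46 z 0.0279 rms 0.0025 yspan [-0.271  -0.1211]
scene 411 x at y=-.2: 0.5808 angle from y deg -4.68 z 0.0268 rms 0.0019 yspan [-0.2698 -0.1209]
pinned
```

The fits agree: the pipe is 4–6 mm short of the line's middle, 2.3° off parallel and centred lengthways, so well inside limits. Now the lantern: turn 8.5° to sit across the bar, lean to about 40°, and go to a pre-grasp.

```bash
python3 -m handwheel '[{"travel":[0,0.03,0.025],"rot":[0,0,8.5]},{"travel":[0,0.055,0.025],"rot":[0,0,0]},{"travel":[0,0.055,0.025],"rot":[0,0,0]},{"travel":[0,0.055,0.01],"rot":[0,0,0]},{"travel":[0,0.055,0],"rot":[1.3,-6.5,0]},{"travel":[0,0.055,0],"rot":[1.3,-6.5,0]},{"travel":[0.01,0.055,0],"rot":[0,0,0]},{"travel":[0.01,0.045,0],"rot":[0,0,0]}]'
python3 -m handwheel '[{"travel":[0.01,0,0],"rot":[0,0,0]},{"travel":[0,0,0],"rot":[0,0,0]},{"travel":[0,0,0],"rot":[0,0,0]}]'
python3 - <<'E'
from h import *
import pickle
o=arm.get_obs();M=rot(o['tcp_rot']);print(o['q'].round(2),o['tcp_pos'].round(4),"jaw dir",np.degrees(np.arctan2(M[1,1],M[0,1])).round(1),"y",M[:,1].round(3),"z",M[:,2].round(3))
m=arm.camera_model("wrist");p,d=arm.get_image("wrist");cv2.imwrite("pics/w8.png",p);P=cloud(m,d)
s=(P[...,0]>.48)&(P[...,0]<.62)&(P[...,1]>.15)&(P[...,1]<.28)&(P[...,2]>.205)&(P[...,2]<.235);Q=P[s]
w=np.linalg.svd((Q-Q.mean(0))[:,:2],full_matrices=False)[2][0];print(len(Q),cv2.minAreaRect(Q[:,:2].astype(np.float32)),Q[:,2].max(),np.percentile(Q[:,2],95),np.degrees(np.arctan2(w[1],w[0])),Q.mean(0))
E
```

```text
clock: 17.38
tcp_pos: [0.4671, 0.1527, 0.3026]
tcp_rot: [-3.112, 0.631, -2.953]
force: [0.7, -0.2, 0.2]
width: 0.0871
clock: 17.75
tcp_pos: [0.4774, 0.15, 0.3032]
tcp_rot: [-3.113, 0.631, -2.957]
force: [-0.8, 0.5, 0.3]
width: 0.087
[ 0.78 -0.19 -0.82  0.75 -0.54 -2.75] [0.4774 0.15   0.3032] jaw dir 99.6 y [-0.167  0.986 -0.023] z [ 0.585  0.08  -0.807]
787 ((0.5453487038612366, 0.21456623077392578), (0.07993818074464798, 0.01550394855439663), 10.745205879211426) 0.22226852803965697 0.22106789615277028 10.104261817137626 [0.53611    0.21190195 0.2179112 ]
```

View pics/w8.png

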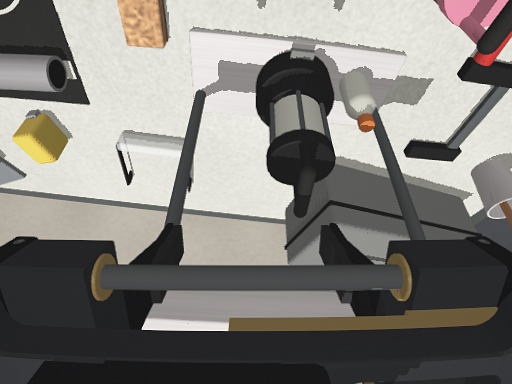

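Handle confirmed at (0.5455, 0.2146, 0.2135), direction 10.7°, close to the first measurement; in the picture it is at (303,190), between the jaws' sides. I'll line up and approach.

```bash
python3 -m handwheel '[{"travel":[0,0.013,-0.001],"rot":[0.7,-4,1]},{"travel":[0,0.013,-0.001],"rot":[0,0,0]},{"travel":[0,0.013,-0.001],"rot":[0,0,0]},{"travel":[-0.001,0.012,-0.001],"rot":[0,0,0]},{"travel":[0,0,0],"rot":[0,0,0]},{"travel":[0,0,0],"rot":[0,0,0]}]'
python3 - <<'E'
from h import *
o=arm.get_obs();M=rot(o['tcp_rot']);B=np.array([.5455,.2146,.2135]);print(o['q'].round(2),o['tcp_pos'].round(4),"jaw dir",np.degrees(np.arctan2(M[1,1],M[0,1])).round(1),"y",M[:,1].round(3),"z",M[:,2].round(3),"to bar",(B-o['tcp_pos']).round(4),"in tool",(M.T@(B-o['tcp_pos'])).round(4))
E
```

```text
clock: 18.55
tcp_pos: [0.4766, 0.2019, 0.2998]
tcp_rot: [-3.112, 0.703, -2.937]
force: [-0.3, -0.6, 0.2]
width: 0.0871
[ 0.8  -0.16 -0.9   1.05 -0.46 -3.06] [0.4766 0.2019 0.2998] jaw dir 100.6 y [-0.184  0.983 -0.023] z [ 0.639  0.102 -0.763] to bar [ 0.0689  0.0127 -0.0863] in tool [0.0023 0.0018 0.1111]
```

Joint 6 is close to its range limit. I'll back off a little and turn the tool half a turn about its own axis, which is the same grasp with joint 6 near zero.

```bash
python3 -m handwheel '[{"travel":[-0.019,-0.003,0.023],"rot":[0,0,0]},{"travel":[0,0,0],"rot":[-6.7,-1.07,8]},{"travel":[0,0,0],"rot":[-6.7,-1.07,8]},{"travel":[0,0,0],"rot":[-6.7,-1.07,8]},{"travel":[0,0,0],"rot":[-6.7,-1.07,8]},{"travel":[0,0,0],"rot":[-6.7,-1.07,8]},{"travel":[0,0,0],"rot":[-6.7,-1.07,8]},{"travel":[0,0,0],"rot":[-6.7,-1.07,8]}]'
python3 -m handwheel '[{"travel":[0,0,0],"rot":[-6.7,-1.07,8]},{"travel":[0,0,0],"rot":[-6.7,-1.07,8]},{"travel":[0,0,0],"rot":[-6.7,-1.07,8]},{"travel":[0,0,0],"rot":[-6.7,-1.07,8]},{"travel":[0,0,0],"rot":[-6.7,-1.07,8]},{"travel":[0,0,0],"rot":[-6.7,-1.07,8]},{"travel":[0,0,0],"rot":[-6.7,-1.07,8]},{"travel":[0,0,0],"rot":[-6.7,-1.07,8]}]'
python3 -m handwheel '[{"travel":[0,0,0],"rot":[-6.7,-1.07,8]},{"travel":[0,0,0],"rot":[-6.7,-1.07,8]},{"travel":[0,0,0],"rot":[0,0,0]},{"travel":[0,0,0],"rot":[0,0,0]}]'
cat > st.py <<'E'
from h import *
o=arm.get_obs();M=rot(o['tcp_rot']);B=np.array([.5455,.2146,.2135]);print(o['q'].round(2),o['tcp_pos'].round(4),"jaw dir",np.degrees(np.arctan2(M[1,1],M[0,1])).round(1),"y",M[:,1].round(3),"z",M[:,2].round(3),"to bar",(B-o['tcp_pos']).round(4),"in tool",(M.T@(B-o['tcp_pos'])).round(4),o['clock'])
E
python3 st.py
```

```text
clock: 19.55
tcp_pos: [0.4576, 0.1987, 0.3227]
tcp_rot: [-2.454, 0.159, -1.604]
force: [0.1, -0.3, 0.4]
width: 0.0868
clock: 20.55
tcp_pos: [0.4576, 0.1987, 0.3228]
tcp_rot: [-2.856, -0.652, -0.293]
force: [-0.0, 0.2, -0.0]
width: 0.0865
clock: 21.05
tcp_pos: [0.4576, 0.199, 0.3228]
tcp_rot: [3.139, -0.703, 0.163]
force: [0.4, -0.9, 0.2]
width: 0.0867
[ 0.89 -0.22 -0.86  0.93 -0.57  0.13] [0.4576 0.199  0.3228] jaw dir -80.8 y [ 0.16  -0.987  0.002] z [ 0.639  0.102 -0.763] to bar [ 0.0879  0.0156 -0.1093] in tool [-0.0026 -0.0016  0.1411] 21.05
```

```bash
python3 -m handwheel '[{"travel":[0.012,0.002,-0.015],"rot":[0,0,1.3]},{"travel":[0.012,0.002,-0.015],"rot":[0,0,0]},{"travel":[0.012,0.002,-0.015],"rot":[0,0,0]},{"travel":[0.012,0.002,-0.015],"rot":[0,0,0]},{"travel":[0.012,0.002,-0.015],"rot":[0,0,0]},{"travel":[0.008,0.002,-0.01],"rot":[0,0,0]},{"travel":[0,0,0],"rot":[0,0,0]}]'
python3 st.py
```

```text
clock: 21.92
tcp_pos: [0.5247, 0.2128, 0.2432]
tcp_rot: [3.13, -0.697, 0.186]
force: [-0.3, 0.2, 0.6]
width: 0.0869
[ 0.42 -0.02 -0.94  1.77 -0.16 -0.38] [0.5247 0.2128 0.2432] jaw dir -79.7 y [ 0.178 -0.984  0.009] z [ 0.633  0.108 -0.767] to bar [ 0.0208  0.0018 -0.0297] in tool [-0.0031  0.0017  0.0362] 21.925
```

Joint 5 is now at its range limit (−0.16). I'll fit a small kinematic model to the poses seen so far and find which grasp lean is comfortably reachable.

```bash
cat > kin.py <<'E'
from h import *
from scipy.optimize import least_squares
S=[([1.5846,.3855,.0068,-.0005,-1.194,-.2586],(.15132,.60585,.21396)),([1.084,-.061,.025,-.001,-1.657,-1.086],(.3214,.2663,.4467)),([-.087,.096,-.099,0,-1.376,.088],(.4521,-.2,.3268)),([-.24,.04,-.7,-.43,-.34,-.92],(.4093,-.2043,.1221)),([-.32,.29,-.59,-.82,-.24,-.45],(.4517,-.2041,.033)),([.78,-.19,-.82,.75,-.54,-2.75],(.4774,.15,.3032)),([.8,-.16,-.9,1.05,-.46,-3.06],(.4766,.2019,.2998)),([.89,-.22,-.86,.93,-.57,.13],(.4576,.199,.3228)),([.42,-.02,-.94,1.77,-.16,-.38],(.5247,.2128,.2432))]
E_=lambda a,t:R.from_euler(a,t).as_matrix()
def fk(q,k,sg=(1,-1)):
    h,l2,l3,d5,d6,a1=k
    A=E_('z',q[0]);r=A@np.array([a1+l2*np.sin(q[1]),0,h+l2*np.cos(q[1])])
    F=A@E_('y',-(q[2]-q[1]))@E_('x',sg[0]*q[3])        # x along forearm
    G=F@E_('y',sg[1]*q[4])                              # tool axis = G x
    p=r+F@np.array([l3,d5,0])+G@np.array([d6,0,0])
    return p,G[:,0]
def fitk():
    best=None
    for sg in((1,-1),(-1,-1)):
        f=lambda k:np.r_[[ (fk(q,k,sg)[0]-p) for q,p in S]].ravel()
        for d in(.15,-.15):
            r=least_squares(f,[.2,.5,.5,d,.3,0])
            if best is None or r.cost<best[0]:best=(r.cost,r.x,sg,np.abs(r.fun).max())
    return best
if __name__=="__main__":
    c,k,sg,mx=fitk();print(k.round(3),sg,"max err",mx.round(4))
    lo=np.array([-3.14,-1.21,-1.07,-3.16,-2.99]);hi=np.array([3.14,2.06,1.41,2.05,-.16])
    B=np.array([.5455,.2146,.2135])
    for lean in(28,32,36,40):
        for az in(-10,0,10.7,20,30,40):
            z=np.array([np.sin(np.radians(lean))*np.cos(np.radians(az)),np.sin(np.radians(lean))*np.sin(np.radians(az)),-np.cos(np.radians(lean))]);sol=[]
            for s in range(25):
                x0=np.random.default_rng(s).uniform(lo*.6,hi*.6) if s else np.array([.42,-.02,-.9,1.7,-.2])
                x0=np.clip(x0,lo+.01,hi-.01)
                r=least_squares(lambda q:np.r_[fk(q,k,sg)[0]-B,.3*(fk(q,k,sg)[1]-z)],x0,bounds=(lo,hi))
                if r.cost<1e-8 and not any(np.allclose(r.x,t,atol=.03) for t in sol):sol.append(r.x)
            print(lean,az,[t.round(2).tolist() for t in sol])
E
python3 kin.py
```

```text
[ 0.163  0.565  0.423 -0.16   0.316 -0.001] (-1, -1) max err 0.0039
28 -10 [[0.8, 0.14, -0.66, 0.74, -0.61]]
28 0 [[0.76, 0.12, -0.69, 0.72, -0.51]]
28 10.7 [[0.74, 0.1, -0.68, 0.62, -0.43]]
28 20 [[0.72, 0.1, -0.64, 0.44, -0.41]]
28 30 [[0.69, 0.1, -0.55, 0.18, -0.44]]
28 40 [[0.63, 0.12, -0.44, -0.06, -0.53]]
32 -10 [[0.78, 0.13, -0.75, 0.96, -0.56]]
32 0 [[0.72, 0.1, -0.79, 1.0, -0.43]]
32 10.7 [[0.67, 0.08, -0.81, 0.96, -0.3]]
32 20 [[0.67, 0.07, -0.77, 0.73, -0.25]]
32 30 [[0.69, 0.08, -0.64, 0.29, -0.31]]
32 40 [[0.63, 0.1, -0.48, -0.09, -0.43]]
36 -10 [[0.73, 0.12, -0.82, 1.2, -0.52]]
36 0 [[0.61, 0.09, -0.88, 1.37, -0.35]]
36 10.7 []
36 20 []
36 30 []
36 40 [[0.62, 0.08, -0.52, -0.13, -0.34]]
40 -10 [[0.67, 0.11, -0.88, 1.45, -0.51]]
40 0 [[0.47, 0.08, -0.92, 1.79, -0.3]]
40 10.7 []
40 20 []
40 30 []
40 40 [[0.62, 0.07, -0.54, -0.2, -0.26]]
```

The model fits to 4 mm. Azimuth near the bar's own direction is infeasible at 36–40° lean, but an azimuth of about −5° is comfortable. I'll check that lean along the whole route and work out the turn needed.

```bash
cat > ik.py <<'E'
from kin import *
c,k,sg,mx=fitk()
lo=np.array([-3.14,-1.21,-1.07,-3.16,-2.99]);hi=np.array([3.14,2.06,1.41,2.05,-.16])
zz=lambda lean,az:np.array([np.sin(np.radians(lean))*np.cos(np.radians(az)),np.sin(np.radians(lean))*np.sin(np.radians(az)),-np.cos(np.radians(lean))])
def ik(B,z,x0):
    r=least_squares(lambda q:np.r_[fk(q,k,sg)[0]-B,.3*(fk(q,k,sg)[1]-z)],np.clip(x0,lo+.001,hi-.001),bounds=(lo,hi));return r.x,r.cost<1e-7
E
python3 - <<'E'
from ik import *
for lean,az in((38,-5),(40,-8)):
    z=zz(lean,az);G=np.array([.5455,.2146,.2135])-.005*z
    b=np.array([np.cos(np.radians(10.7)),np.sin(np.radians(10.7)),0]);y=np.cross(z,b);y/=np.linalg.norm(y);y=y if y[1]<0 else -y
    x=np.cross(y,z);T=np.c_[x,y,z]
    o=arm.get_obs();M=rot(o['tcp_rot'])
    dr=R.from_matrix(T@M.T).as_rotvec(degrees=True)
    print(lean,az,"y",y.round(3),"G",G.round(4),"pre",(G-.06*z-o['tcp_pos']).round(4),"rot",dr.round(2))
    q=np.array([.73,.12,-.82,1.2,-.5])
    for nm,p in(("pre60",G-.06*z),("grasp",G),("lift",G+[0,0,.014]),("out",G+[-.12,0,.02]),("out2",[.40,.21,.29]),("m1",[.40,.1,.3]),("m2",[.42,0,.3]),("m3",[.45,-.1,.25]),("place+",[.4494,-.2045,.25]),("place",[.4494,-.2045,.165])):
        for da in(0,-8,8):
            qq,ok=ik(np.array(p),zz(lean,az+da),q)
            if da==0:q0=qq
            print("  ",nm,da,qq.round(2),ok)
        q=q0
E
```

```text
38 -5 y [ 0.182 -0.961  0.207] G [0.5424 0.2149 0.2174] pre [-0.019   0.0053  0.0215] rot [-11.9    1.41   0.04]
   pre60 0 [ 0.84 -0.01 -0.83  1.08 -0.59] True
   pre60 -8 [ 0.9   0.03 -0.79  1.01 -0.72] True
   pre60 8 [ 0.77 -0.04 -0.87  1.13 -0.46] True
   grasp 0 [ 0.65  0.09 -0.88  1.4  -0.43] True
   grasp -8 [ 0.75  0.12 -0.83  1.24 -0.57] True
   grasp 8 [ 0.51  0.06 -0.91  1.63 -0.27] True
   lift 0 [ 0.69  0.07 -0.86  1.3  -0.46] True
   lift -8 [ 0.78  0.11 -0.81  1.17 -0.6 ] True
   lift 8 [ 0.58  0.05 -0.89  1.45 -0.32] True
   out 0 [ 1.02 -0.1  -0.99  1.1  -0.67] True
   out -8 [ 1.09 -0.06 -0.94  1.   -0.79] True
   out 8 [ 0.92 -0.14 -1.03  1.2  -0.53] True
   out2 0 [ 1.17 -0.2  -0.9   0.88 -0.86] True
   out2 -8 [ 1.21 -0.15 -0.86  0.84 -0.96] True
   out2 8 [ 1.12 -0.24 -0.93  0.91 -0.75] True
   m1 0 [ 0.98 -0.37 -0.97  0.84 -0.81] True
   m1 -8 [ 1.04 -0.32 -0.95  0.83 -0.91] True
   m1 8 [ 0.92 -0.4  -0.98  0.82 -0.7 ] True
   m2 0 [ 0.61 -0.4  -0.97  0.77 -0.6 ] True
   m2 -8 [ 0.66 -0.37 -0.97  0.84 -0.7 ] True
   m2 8 [ 0.56 -0.41 -0.94  0.64 -0.53] True
  
[... 1260 characters left out ...]
 0 [ 1.   -0.36 -1.    0.91 -0.84] True
   m1 -8 [ 1.06 -0.31 -0.96  0.88 -0.95] True
   m1 8 [ 0.93 -0.4  -1.02  0.91 -0.71] True
   m2 0 [ 0.6  -0.4  -1.01  0.89 -0.6 ] True
   m2 -8 [ 0.67 -0.37 -1.    0.92 -0.72] True
   m2 8 [ 0.55 -0.42 -1.    0.78 -0.5 ] True
   m3 0 [ 0.07 -0.25 -1.06  0.97 -0.16] False
   m3 -8 [ 0.07 -0.24 -1.07  1.16 -0.23] False
   m3 8 [ 0.15 -0.25 -0.98  0.57 -0.17] True
   place+ 0 [-0.07 -0.17 -0.8   0.18 -0.24] True
   place+ -8 [-0.11 -0.18 -0.95  0.7  -0.16] False
   place+ 8 [-0.2  -0.13 -0.6  -0.3  -0.44] True
   place 0 [-0.16 -0.01 -0.73 -0.35 -0.16] False
   place -8 [-0.16 -0.01 -0.75 -0.26 -0.16] False
   place 8 [-0.26  0.01 -0.63 -0.59 -0.31] True
```

```bash
python3 -m handwheel '[{"travel":[-0.0095,0.0025,0.011],"rot":[-4,0.5,0]},{"travel":[-0.0095,0.0025,0.0105],"rot":[-4,0.5,0]},{"travel":[0,0,0],"rot":[-3.9,0.4,0]},{"travel":[0,0,0],"rot":[0,0,0]},{"travel":[0,0,0],"rot":[0,0,0]},{"travel":[0,0,0],"rot":[0,0,0]}]'
python3 st.py
```

```text
clock: 22.68
tcp_pos: [0.5144, 0.2178, 0.2664]
tcp_rot: [2.914, -0.649, 0.322]
force: [-0.4, -0.1, 0.1]
width: 0.087
[ 0.79 -0.01 -0.85  1.16 -0.53  0.06] [0.5144 0.2178 0.2664] jaw dir -79.5 y [ 0.179 -0.967  0.18 ] z [ 0.63  -0.027 -0.776] to bar [ 0.0311 -0.0032 -0.0529] in tool [-0.0093 -0.0008  0.0607] 22.675
```

```bash
python3 -m handwheel '[{"travel":[-0.005,-0.0005,-0.001],"rot":[-0.8,0.1,0]},{"travel":[-0.005,-0.0005,-0.001],"rot":[-0.7,0.1,0]},{"travel":[0.0065,-0.0005,-0.008],"rot":[0,0,0]},{"travel":[0.0065,0,-0.008],"rot":[0,0,0]},{"travel":[0.0065,-0.0005,-0.008],"rot":[0,0,0]},{"travel":[0.0065,0,-0.008],"rot":[0,0,0]},{"travel":[0.006,-0.0005,-0.0075],"rot":[0,0,0]},{"travel":[0,0,0],"rot":[0,0,0]}]'
python3 -m handwheel '[{"travel":[0.006,0,-0.0075],"rot":[0,0,0]},{"travel":[0,0,0],"rot":[0,0,0]},{"travel":[0,0,0],"rot":[0,0,0]}]'
python3 st.py
```

```text
clock: 23.68
tcp_pos: [0.5365, 0.2157, 0.2245]
tcp_rot: [2.883, -0.636, 0.341]
force: [0.1, -0.1, -0.1]
width: 0.0867
clock: 24.05
tcp_pos: [0.5424, 0.2164, 0.2181]
tcp_rot: [2.885, -0.638, 0.341]
force: [0.1, -0.0, 0.0]
width: 0.0869
[ 0.62  0.08 -0.89  1.49 -0.42 -0.16] [0.5424 0.2164 0.2181] jaw dir -79.3 y [ 0.181 -0.962  0.204] z [ 0.628 -0.047 -0.777] to bar [ 0.0031 -0.0018 -0.0046] in tool [-0.0009  0.0014  0.0056] 24.05
```

On target. Close the gripper.

```bash
python3 -m handwheel '[{"travel":[0,0,0],"rot":[0,0,0]},{"travel":[0,0,0],"rot":[0,0,0]},{"travel":[0,0,0],"rot":[0,0,0]},{"travel":[0,0,0],"rot":[0,0,0]},{"travel":[0,0,0],"rot":[0,0,0]},{"travel":[0,0,0],"rot":[0,0,0]},{"travel":[0,0,0],"rot":[0,0,0]}]' 0.0
python3 - <<'E'
from h import *
p,d=arm.get_image("scene");cv2.imwrite("pics/s9.png",cv2.resize(p[150:320,220:400],None,fx=3.3,fy=3.3,interpolation=cv2.INTER_CUBIC))
E
```

```text
clock: 24.92
tcp_pos: [0.5425, 0.2163, 0.2177]
tcp_rot: [2.884, -0.637, 0.341]
force: [-0.0, 0.3, -0.0]
width: 0.0251
```

View pics/s9.png

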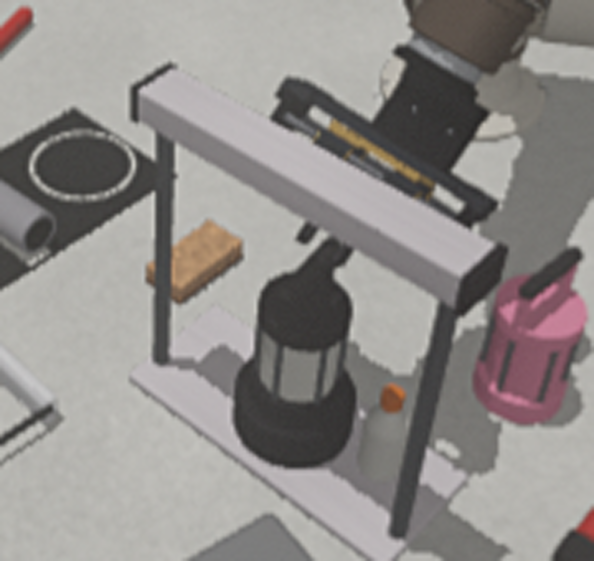

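The fingers are astride the handle at (325,240), still closing, and there is clearance under the light bar.

```bash
python3 -m handwheel '[{"travel":[0,0,0],"rot":[0,0,0]},{"travel":[0,0,0],"rot":[0,0,0]},{"travel":[0,0,0],"rot":[0,0,0]},{"travel":[0,0,0],"rot":[0,0,0]}]'
python3 -m handwheel '[{"travel":[0,0,0.004],"rot":[0,0,0]},{"travel":[0,0,0.004],"rot":[0,0,0]},{"travel":[0,0,0.004],"rot":[0,0,0]},{"travel":[0,0,0.002],"rot":[0,0,0]},{"travel":[0,0,0.001],"rot":[0,0,0]},{"travel":[0,0,0],"rot":[0,0,0]}]'
python3 st.py
```

```text
clock: 25.48
tcp_pos: [0.543, 0.2169, 0.2188]
tcp_rot: [2.885, -0.639, 0.342]
force: [-0.1, 1.6, 3.4]
width: 0.0009
clock: 26.22
tcp_pos: [0.5425, 0.2164, 0.2326]
tcp_rot: [2.884, -0.637, 0.341]
force: [-0.1, -0.1, -1.5]
width: 0.0004
[ 0.67  0.07 -0.87  1.37 -0.45 -0.07] [0.5425 0.2164 0.2326] jaw dir -79.3 y [ 0.181 -0.962  0.204] z [ 0.627 -0.047 -0.777] to bar [ 0.003  -0.0018 -0.0191] in tool [-0.0096 -0.0016  0.0169] 26.225
```

The fingers closed on nothing. I'll check numerically where the handle is now.

```bash
python3 - <<'E'
from h import *
for n in("scene","wrist","top"):
    m=arm.camera_model(n);p,d=arm.get_image(n);P=cloud(m,d);np.save(f"{n}10.npy",P);cv2.imwrite(f"pics/{n}10.png",p)
    for lo,hi in((.13,.17),(.178,.2),(.2,.21),(.21,.22),(.22,.24)):
        s=(P[...,0]>.48)&(P[...,0]<.62)&(P[...,1]>.14)&(P[...,1]<.29)&(P[...,2]>lo)&(P[...,2]<hi);Q=P[s]
        if len(Q)>5:print(n,lo,len(Q),Q.mean(0).round(4),Q.min(0).round(3),Q.max(0).round(3))
s=cv2.imread("pics/scene10.png")[190:270,280:380];w=cv2.imread("pics/wrist10.png")
o=np.zeros((600,800,3),np.uint8);o[:300,:375]=cv2.resize(s,(375,300),interpolation=cv2.INTER_CUBIC);o[:300,380:780]=cv2.resize(w,(400,300))
z=np.load("scene10.npy")[190:270,280:380,2];cz=cv2.applyColorMap(np.uint8(np.clip((np.nan_to_num(z)-.15)/.1,0,1)*255),2);o[300:600,:375]=cv2.resize(cz,(375,300),interpolation=0)
c=w[130:300,130:380];o[300:572,380:780]=cv2.resize(c,(400,272));cv2.imwrite("pics/c10.png",o)
E
```

```text
scene 0.13 318 [0.5639 0.2314 0.1569] [0.508 0.181 0.13 ] [0.588 0.259 0.17 ]
scene 0.178 45 [0.5571 0.2229 0.1882] [0.511 0.21  0.178] [0.588 0.231 0.2  ]
scene 0.2 12 [0.5636 0.2257 0.2048] [0.515 0.218 0.2  ] [0.587 0.231 0.209]
scene 0.21 122 [0.5548 0.2226 0.2163] [0.511 0.209 0.21 ] [0.589 0.233 0.22 ]
wrist 0.178 34 [0.5784 0.2272 0.1879] [0.576 0.225 0.178] [0.582 0.228 0.199]
wrist 0.21 551 [0.5687 0.2215 0.2179] [0.549 0.21  0.212] [0.588 0.23  0.22 ]
wrist 0.22 375 [0.5677 0.2199 0.2207] [0.552 0.212 0.22 ] [0.585 0.226 0.222]
top 0.13 47 [0.5524 0.2117 0.1666] [0.511 0.18  0.138] [0.582 0.254 0.17 ]
top 0.21 39 [0.5567 0.2165 0.2165] [0.524 0.206 0.211] [0.573 0.229 0.22 ]
top 0.22 10 [0.5608 0.2187 0.2211] [0.547 0.212 0.22 ] [0.571 0.224 0.222]
```

View pics/c10.png

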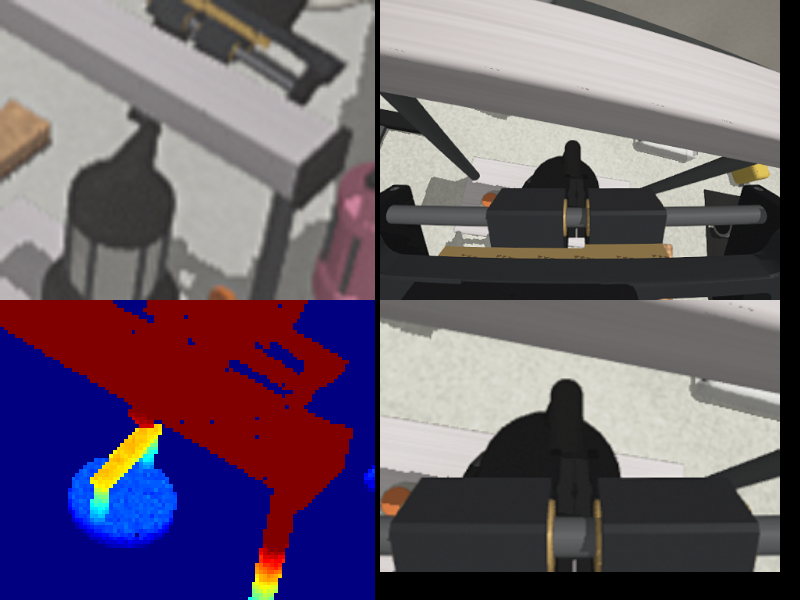

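```bash
python3 - <<'E'
from h import *
print(arm.tcp_to_tips)
o=arm.get_obs();M=rot(o['tcp_rot']);t=o['tcp_pos']
print(o['tcp_pos'],"tip pred",(t+M[:,2]*.019).round(4))
P=np.load("scene10.npy");p=cv2.imread("pics/scene10.png")
q=(P-t)@M   # tool coords
s=(abs(q[...,0])<.03)&(abs(q[...,1])<.03)&(q[...,2]>-.06)&(q[...,2]<.03)
v,u=np.nonzero(s)
for a,b in list(zip(u,v))[::6]:print(a,b,P[b,a].round(3),q[b,a].round(3),p[b,a])
P=np.load("wrist10.npy");q=(P-t)@M;s=(abs(q[...,0])<.03)&(abs(q[...,1])<.02)&(q[...,2]>-.06)&(q[...,2]<.035)
Q=q[s];print("wrist",len(Q),[(a,len(Q[(Q[:,2]>a/1e3)&(Q[:,2]<a/1e3+.005)]),Q[(Q[:,2]>a/1e3)&(Q[:,2]<a/1e3+.005)].mean(0).round(4)) for a in range(-60,35,5) if ((Q[:,2]>a/1e3)&(Q[:,2]<a/1e3+.005)).any()])
E
```

```text
0.019
[0.54248382 0.2162568  0.23251815] tip pred [0.5544 0.2154 0.2177]
315 218 [0.542 0.215 0.252] [ 0.011  0.006 -0.016] [ 98  97 100]
315 220 [0.544 0.217 0.247] [ 0.01   0.003 -0.011] [47 48 47]
317 221 [0.542 0.222 0.247] [ 0.009 -0.003 -0.012] [57 58 60]
318 222 [0.542 0.226 0.246] [ 0.01  -0.007 -0.011] [59 60 61]
320 223 [0.537 0.229 0.241] [ 0.004 -0.012 -0.011] [51 52 53]
320 224 [0.519 0.217 0.217] [-0.027 -0.008 -0.002] [54 55 57]
319 225 [0.523 0.217 0.216] [-0.024 -0.008  0.001] [57 58 60]
317 226 [0.532 0.217 0.218] [-0.017 -0.006  0.005] [55 55 57]
314 227 [0.541 0.215 0.218] [-0.01  -0.002  0.011] [81 83 85]
320 227 [0.523 0.221 0.212] [-0.026 -0.013  0.004] [51 52 55]
317 228 [0.537 0.221 0.216] [-0.013 -0.009  0.009] [56 59 60]
314 229 [0.548 0.221 0.22 ] [-0.002 -0.006  0.013] [53 53 56]
311 230 [0.556 0.217 0.218] [ 0.002 -0.001  0.02 ] [ 95  99 100]
317 230 [0.541 0.225 0.214] [-0.01  -0.013  0.013] [60 59 63]
313 231 [0.553 0.222 0.216] [-0.    -0.007  0.019] [57 58 61]
310 232 [0.565 0.221 0.22 ] [ 0.011 -0.003  0.024] [56 58 60]
316 232 [0.544 0.226 0.209] [
[... 289 characters left out ...]
array([ 0.0106,  0.0007, -0.0516])), (-50, 139, array([ 0.0106,  0.0008, -0.0474])), (-45, 124, array([ 0.0107,  0.0009, -0.0426])), (-40, 114, array([ 0.0107,  0.001 , -0.0375])), (-35, 167, array([ 0.0101,  0.0009, -0.0324])), (-30, 133, array([ 0.011 ,  0.0009, -0.0278])), (-25, 126, array([ 0.011 ,  0.0009, -0.0227])), (-20, 120, array([ 0.0111,  0.0009, -0.0178])), (-15, 110, array([ 0.0111,  0.0009, -0.0126])), (-10, 46, array([ 0.0109,  0.0011, -0.0087])), (10, 6, array([ 0.0012, -0.0025,  0.0148])), (15, 166, array([ 0.0031, -0.0023,  0.018 ])), (20, 238, array([ 0.0077, -0.0027,  0.0225])), (25, 218, array([ 0.0143, -0.0027,  0.0275])), (30, 208, array([ 0.0201, -0.0025,  0.0323]))]
```

With the gripper closed the fingertips sit about 8 mm behind the TCP, not 19 mm ahead, so this gripper's tips draw back as it closes. That explains both the pipe slip at 60 mm opening and this miss. I'll part the fingers to 30 mm and measure the real tip position.

```bash
python3 -m handwheel '[{"travel":[-0.004,0,0.005],"rot":[0,0,0]},{"travel":[0,0,0],"rot":[0,0,0]},{"travel":[0,0,0],"rot":[0,0,0]},{"travel":[0,0,0],"rot":[0,0,0]}]' 0.03
cat > tips.py <<'E'
from h import *
m=arm.camera_model("wrist");p,d=arm.get_image("wrist");P=cloud(m,d)
o=arm.get_obs();M=rot(o['tcp_rot']);t=o['tcp_pos'];w=o['width'];q=(P-t)@M
for sg in(1,-1):
    s=(q[...,0]>.004)&(q[...,0]<.016)&(sg*q[...,1]>w/2-.003)&(sg*q[...,1]<w/2+.02)&(q[...,2]>-.06)&(q[...,2]<.03);Q=q[s]
    print("w",w.round(4),sg,len(Q),"tip z",np.percentile(Q[:,2],[50,90,97,100]).round(4),"y",np.percentile(Q[:,1],[2,98]).round(4))
s=(P[...,2]>.21)&(P[...,2]<.2235)&(P[...,0]>.5)&(P[...,0]<.59)&(P[...,1]>.19)&(P[...,1]<.24);B=P[s];print("bar",len(B),B.mean(0).round(4),cv2.minAreaRect(B[:,:2].astype(np.float32)))
E
python3 tips.py; python3 st.py
```

```text
clock: 26.88
tcp_pos: [0.5386, 0.2163, 0.2375]
tcp_rot: [2.884, -0.637, 0.341]
force: [-0.4, 1.2, 0.8]
width: 0.0276
[ 0.69  0.06 -0.87  1.33 -0.46 -0.04] [0.5386 0.2162 0.2375] jaw dir -79.3 y [ 0.181 -0.962  0.205] z [ 0.627 -0.047 -0.778] to bar [ 0.0069 -0.0016 -0.024 ] in tool [-0.0094 -0.0021  0.0231] 26.925Traceback (most recent call last):
  File "tips.py", line 6, in <module>
    print("w",w.round(4),sg,len(Q),"tip z",np.percentile(Q[:,2],[50,90,97,100]).round(4),"y",np.percentile(Q[:,1],[2,98]).round(4))
              ^^^^^^^
AttributeError: 'float' object has no attribute 'round'
```

```bash
sed -i 's/"w",w.round(4)/"w",round(w,4)/' tips.py; python3 tips.py
```

```text
w 0.0294 1 868 tip z [-0.037  -0.0156 -0.0105 -0.0069] y [0.0148 0.0259]
w 0.0294 -1 876 tip z [-0.0364 -0.0151 -0.0104 -0.0074] y [-0.0245 -0.0133]
bar 1809 [0.5516 0.2178 0.2191] ((0.5546626448631287, 0.2173001766204834), (0.0673590898513794, 0.016028203070163727), 10.843690872192383)
```

The tips end about 7 mm behind the stated TCP at both widths measured (0 and 30 mm), so I must go about 22 mm deeper than the earlier attempt.

```bash
python3 -m handwheel '[{"travel":[-0.0075,-0.0005,-0.006],"rot":[0,0,0]},{"travel":[0,0,0],"rot":[0,0,0]},{"travel":[0.005,-0.0004,-0.0062],"rot":[0,0,0]},{"travel":[0.005,-0.0004,-0.0062],"rot":[0,0,0]},{"travel":[0.005,-0.0004,-0.0062],"rot":[0,0,0]},{"travel":[0.005,-0.0004,-0.0062],"rot":[0,0,0]},{"travel":[0.005,-0.0004,-0.0062],"rot":[0,0,0]},{"travel":[0,0,0],"rot":[0,0,0]}]' 0.045
python3 st.py;python3 tips.py
```

```text
clock: 27.98
tcp_pos: [0.5566, 0.2133, 0.2004]
tcp_rot: [2.884, -0.637, 0.341]
force: [-0.8, -1.1, 0.8]
width: 0.0452
[ 0.53  0.12 -0.9   1.67 -0.37 -0.26] [0.5566 0.2133 0.2004] jaw dir -79.4 y [ 0.18  -0.962  0.205] z [ 0.627 -0.048 -0.778] to bar [-0.0111  0.0013  0.0131] in tool [-0.0003 -0.0006 -0.0172] 27.975
w 0.045 1 965 tip z [-0.0368 -0.015  -0.01   -0.0074] y [0.0231 0.0356]
w 0.045 -1 971 tip z [-0.0367 -0.015  -0.0098  0.0293] y [-0.0338 -0.0214]
bar 3093 [0.5482 0.2173 0.2189] ((0.5468298196792603, 0.21489301323890686), (0.050929032266139984, 0.0747416689991951), 72.14253234863281)
```

```bash
python3 -m handwheel '[{"travel":[0,0,0],"rot":[0,0,0]},{"travel":[0,0,0],"rot":[0,0,0]},{"travel":[0,0,0],"rot":[0,0,0]},{"travel":[0,0,0],"rot":[0,0,0]},{"travel":[0,0,0],"rot":[0,0,0]},{"travel":[0,0,0],"rot":[0,0,0]}]' 0.0
```

```text
clock: 28.78
tcp_pos: [0.5561, 0.2143, 0.2009]
tcp_rot: [2.885, -0.638, 0.342]
force: [-0.8, 1.6, 0.3]
width: 0.0149
```

Gripped at 15 mm on the 16 mm bar. Lift 15 mm and check.

```bash
python3 -m handwheel '[{"travel":[0,0,0],"rot":[0,0,0]},{"travel":[0,0,0.002],"rot":[0,0,0]},{"travel":[0,0,0.003],"rot":[0,0,0]},{"travel":[0,0,0.004],"rot":[0,0,0]},{"travel":[0,0,0.004],"rot":[0,0,0]},{"travel":[0,0,0.003],"rot":[0,0,0]},{"travel":[0,0,0],"rot":[0,0,0]},{"travel":[0,0,0],"rot":[0,0,0]}]'
cat > lan.py <<'E'
from h import *
import sys
x0,y0=map(float,sys.argv[1:3])
for n in("scene","top"):
    p,d=arm.get_image(n);P=cloud(arm.camera_model(n),d);cv2.imwrite(f"pics/{n}_{sys.argv[3]}.png",p)
    s=(abs(P[...,0]-x0)<.07)&(abs(P[...,1]-y0)<.07)
    Q=P[s&(p.max(2)<90)];h=np.histogram(Q[:,2],bins=np.arange(0,.4,.004));z=[(round(b,3),c) for b,c in zip(h[1],h[0]) if c>25];print(n,"z levels",z)
E
python3 lan.py .546 .2152 a; python3 st.py
```

```text
clock: 29.78
tcp_pos: [0.5559, 0.2139, 0.2166]
tcp_rot: [2.884, -0.637, 0.342]
force: [0.2, 0.5, -4.6]
width: 0.0149
scene z levels [(np.float64(0.016), np.int64(31)), (np.float64(0.024), np.int64(32)), (np.float64(0.028), np.int64(29)), (np.float64(0.032), np.int64(29)), (np.float64(0.036), np.int64(28)), (np.float64(0.04), np.int64(37)), (np.float64(0.044), np.int64(36)), (np.float64(0.048), np.int64(133)), (np.float64(0.052), np.int64(120)), (np.float64(0.056), np.int64(106)), (np.float64(0.072), np.int64(33)), (np.float64(0.084), np.int64(27)), (np.float64(0.092), np.int64(42)), (np.float64(0.096), np.int64(67)), (np.float64(0.172), np.int64(27)), (np.float64(0.176), np.int64(26)), (np.float64(0.18), np.int64(32)), (np.float64(0.184), np.int64(262)), (np.float64(0.188), np.int64(68)), (np.float64(0.228), np.int64(38)), (np.float64(0.232), np.int64(75)), (np.float64(0.312), np.int64(43)), (np.float64(0.316), np.int64(54)), (np.float64(0.32), np.int64(85)), (np.float64(0.324), np.int64(83)), (np.float64(0.328), np.int64(71)), (np.float64(0.332), np.int64(66)), (np.float64(0.336), n
[... 186 characters left out ...]
 np.int64(68)), (np.float64(0.292), np.int64(27)), (np.float64(0.296), np.int64(52)), (np.float64(0.3), np.int64(46)), (np.float64(0.304), np.int64(72)), (np.float64(0.308), np.int64(85)), (np.float64(0.312), np.int64(72)), (np.float64(0.316), np.int64(98)), (np.float64(0.32), np.int64(87)), (np.float64(0.324), np.int64(80)), (np.float64(0.328), np.int64(77)), (np.float64(0.332), np.int64(69)), (np.float64(0.336), np.int64(54)), (np.float64(0.34), np.int64(47)), (np.float64(0.344), np.int64(32))]
[ 0.59  0.1  -0.88  1.52 -0.4  -0.16] [0.556  0.2138 0.2165] jaw dir -79.3 y [ 0.181 -0.962  0.205] z [ 0.627 -0.047 -0.778] to bar [-0.0105  0.0008 -0.003 ] in tool [-0.0095 -0.0033 -0.0043] 29.875
```

The lantern is up 15 mm and the wrist carries its weight (4.6 N). Before drawing out, I'll check joint room along the carry route.

```bash
python3 - <<'E'
from ik import *
q=arm.get_obs()['q'][:5]
for p,az in(([.556,.214,.217],-4),([.5,.208,.22],-4),([.44,.2,.245],-4),([.43,.12,.265],0),([.43,.04,.265],6),([.44,-.04,.265],14),([.45,-.12,.25],20),([.459,-.2,.23],25),([.459,-.2,.19],25),([.459,-.2,.152],25),([.459,-.2,.152],20)):
    q,ok=ik(np.array(p),zz(39,az),q);print(p,az,q.round(2),ok)
E
```

```text
[0.556, 0.214, 0.217] -4 [ 0.58  0.1  -0.88  1.53 -0.39] True
[0.5, 0.208, 0.22] -4 [ 0.69  0.01 -0.97  1.45 -0.45] True
[0.44, 0.2, 0.245] -4 [ 0.92 -0.11 -1.    1.17 -0.61] True
[0.43, 0.12, 0.265] 0 [ 0.77 -0.27 -1.05  1.08 -0.52] True
[0.43, 0.04, 0.265] 6 [ 0.52 -0.34 -1.06  0.9  -0.33] True
[0.44, -0.04, 0.265] 14 [ 0.31 -0.3  -0.81  0.11 -0.38] True
[0.45, -0.12, 0.25] 20 [-0.18 -0.13 -0.49 -0.54 -0.67] True
[0.459, -0.2, 0.23] 25 [-0.49  0.04 -0.33 -0.71 -0.88] True
[0.459, -0.2, 0.19] 25 [-0.5   0.1  -0.37 -0.77 -0.82] True
[0.459, -0.2, 0.152] 25 [-0.52  0.16 -0.4  -0.83 -0.77] True
[0.459, -0.2, 0.152] 20 [-0.49  0.13 -0.43 -0.83 -0.69] True
```

```bash
python3 -m handwheel '[{"travel":[-0.006,-0.0005,0],"rot":[0,0,0]},{"travel":[-0.012,-0.001,0],"rot":[0,0,0]},{"travel":[-0.016,-0.002,0.002],"rot":[0,0,0]},{"travel":[-0.016,-0.003,0.008],"rot":[0,0,0]},{"travel":[-0.016,-0.005,0.012],"rot":[0,0,0]},{"travel":[-0.014,-0.008,0.015],"rot":[0,0,0]},{"travel":[-0.01,-0.012,0.015],"rot":[0,0,0]},{"travel":[-0.006,-0.015,0.012],"rot":[0,0,0]}]'
python3 st.py
python3 -m handwheel '[{"travel":[0,-0.018,0.01],"rot":[0,0,1.5]},{"travel":[0,-0.02,0.005],"rot":[0,0,2]},{"travel":[0,-0.02,0],"rot":[0,0,2]},{"travel":[0,-0.02,0],"rot":[0,0,2]},{"travel":[0,-0.02,0],"rot":[0,0,2]},{"travel":[0,-0.02,0],"rot":[0,0,2]},{"travel":[0,-0.02,0],"rot":[0,0,2]},{"travel":[0,-0.02,0],"rot":[0,0,2]}]'
python3 st.py
```

```text
clock: 30.88
tcp_pos: [0.4585, 0.1667, 0.2812]
tcp_rot: [2.886, -0.637, 0.341]
force: [0.6, -0.4, -3.8]
width: 0.0153
[ 0.87 -0.16 -0.93  1.03 -0.63  0.15] [0.4585 0.1667 0.2812] jaw dir -79.3 y [ 0.182 -0.962  0.203] z [ 0.627 -0.046 -0.778] to bar [ 0.087   0.0479 -0.0677] in tool [ 0.0385 -0.044   0.105 ] 30.875
clock: 31.88
tcp_pos: [0.4576, 0.008, 0.2942]
tcp_rot: [2.886, -0.634, 0.612]
force: [0.4, -0.3, -3.5]
width: 0.0154
[ 0.46 -0.31 -0.85  0.43 -0.41  1.29] [0.4576 0.008  0.2942] jaw dir -63.8 y [ 0.433 -0.878  0.204] z [ 0.614  0.122 -0.78 ] to bar [ 0.0879  0.2066 -0.0807] in tool [ 0.1058 -0.1599  0.1421] 31.875
```

```bash
python3 -m handwheel '[{"travel":[0,-0.022,-0.005],"rot":[0,0,2]},{"travel":[0,-0.025,-0.005],"rot":[0,0,2]},{"travel":[0,-0.028,-0.008],"rot":[0,0,2]},{"travel":[0,-0.028,-0.01],"rot":[0,0,2]},{"travel":[0,-0.028,-0.012],"rot":[0,0,1]},{"travel":[0,-0.026,-0.012],"rot":[0,0,0]},{"travel":[0,-0.02,-0.012],"rot":[0,0,0]},{"travel":[0,-0.014,-0.01],"rot":[0,0,0]}]'
python3 -m handwheel '[{"travel":[0,-0.008,-0.008],"rot":[0,0,0]},{"travel":[0,-0.004,-0.004],"rot":[0,0,0]},{"travel":[0,0,0],"rot":[0,0,0]},{"travel":[0,0,0],"rot":[0,0,0]},{"travel":[0,0,0],"rot":[0,0,0]}]'
cat > axis.py <<'E'
from h import *
from scipy.optimize import least_squares
import sys
x0,y0=.449,-.2
o=arm.get_obs();M=rot(o['tcp_rot']);print(o['q'].round(2),o['tcp_pos'].round(4),"z",M[:,2].round(3),"grip pt",(o['tcp_pos']-.017*M[:,2]).round(4),o['clock'])
pts=[];
for n in("scene","top"):
    p,d=arm.get_image(n);P=cloud(arm.camera_model(n),d);cv2.imwrite(f"pics/{n}_{sys.argv[1]}.png",p);np.save(f"{n}_{sys.argv[1]}.npy",P)
    s=(abs(P[...,0]-x0)<.065)&(abs(P[...,1]-y0)<.065)&(P[...,2]>.004)&(P[...,2]<.26);pts.append(P[s])
Q=pts[0]
# cap flat top level: mode of z between .12 and .2
h,e=np.histogram(Q[:,2],np.arange(.1,.21,.003));zt=e[h.argmax()]+.0015;print("cap top z ~",zt.round(4),h.max(),"underside ~",(zt-.12).round(4))
def circ(Q,lo,hi,r):
    A=Q[(Q[:,2]>lo)&(Q[:,2]<hi)]
    if len(A)<15:return None
    f=lambda c:np.hypot(A[:,0]-c[0],A[:,1]-c[1])-r
    s=least_squares(f,[x0,y0],loss="soft_l1",f_scale=.002);return s.x.round(4),len(A),np.abs(s.fun).mean().round(4)
u=zt-.12
print("foot",circ(Q,u+.004,u+.026,.042),"diff",circ(Q,u+.036,u+.085,.034),"cap",circ(Q,u+.095,u+.115,.040))
E
python3 axis.py b
```

```text
clock: 32.88
tcp_pos: [0.4576, -0.1687, 0.224]
tcp_rot: [2.891, -0.628, 0.741]
force: [-0.3, 0.1, -3.7]
width: 0.0151
clock: 33.5
tcp_pos: [0.4589, -0.181, 0.2131]
tcp_rot: [2.886, -0.628, 0.743]
force: [-0.8, 0.5, -4.5]
width: 0.0153
[-0.38  0.   -0.43 -0.67 -0.71  3.03] [ 0.4589 -0.181   0.2131] z [ 0.589  0.199 -0.783] grip pt [ 0.4489 -0.1843  0.2264] 33.5
cap top z ~ 0.1825 90 underside ~ 0.0625
foot (array([ 0.4479, -0.1817]), 106, np.float64(0.0014)) diff (array([ 0.4491, -0.1801]), 229, np.float64(0.0023)) cap (array([ 0.4494, -0.1822]), 78, np.float64(0.0018))
```

The lantern hangs upright; its axis is at (0.4485, −0.182) and its underside at 0.063. Joint 6 is near its limit again, so I'll turn back 8° while centring, then descend.

```bash
python3 -m handwheel '[{"travel":[0,-0.004,0],"rot":[0,0,-2]},{"travel":[0,-0.007,0],"rot":[0,0,-3]},{"travel":[0.001,-0.007,-0.005],"rot":[0,0,-3]},{"travel":[0,-0.004,-0.01],"rot":[0,0,0]},{"travel":[0,-0.002,-0.01],"rot":[0,0,0]},{"travel":[0,0,-0.01],"rot":[0,0,0]},{"travel":[0,0,-0.007],"rot":[0,0,0]},{"travel":[0,0,0],"rot":[0,0,0]}]'
python3 -m handwheel '[{"travel":[0,0,0],"rot":[0,0,0]},{"travel":[0,0,0],"rot":[0,0,0]}]'
python3 axis.py c
```

```text
clock: 34.6
tcp_pos: [0.4596, -0.2053, 0.17]
tcp_rot: [2.889, -0.627, 0.601]
force: [-0.3, 0.0, -3.8]
width: 0.015
clock: 34.85
tcp_pos: [0.4601, -0.2055, 0.1711]
tcp_rot: [2.886, -0.628, 0.603]
force: [0.8, -0.0, -3.5]
width: 0.0148
[-0.39  0.06 -0.49 -0.7  -0.55  3.  ] [ 0.4601 -0.2055  0.1711] z [ 0.612  0.114 -0.783] grip pt [ 0.4497 -0.2075  0.1844] 34.85
cap top z ~ 0.1405 94 underside ~ 0.0205
foot (array([ 0.4491, -0.2048]), 96, np.float64(0.0013)) diff (array([ 0.4506, -0.2037]), 214, np.float64(0.0019)) cap (array([ 0.4498, -0.2057]), 69, np.float64(0.0017))
```

Centred within 1 mm. Final slow descent.

```bash
python3 -m handwheel '[{"travel":[0,-0.0005,-0.003],"rot":[0,0,-2]},{"travel":[0,0,-0.004],"rot":[0,0,-2]},{"travel":[0,0,-0.004],"rot":[0,0,-2]},{"travel":[0,0,-0.003],"rot":[0,0,0]},{"travel":[0,0,-0.002],"rot":[0,0,0]},{"travel":[0,0,0],"rot":[0,0,0]},{"travel":[0,0,0],"rot":[0,0,0]}]'
python3 -m handwheel '[{"travel":[0,0,-0.001],"rot":[0,0,0]},{"travel":[0,0,-0.001],"rot":[0,0,0]},{"travel":[0,0,0],"rot":[0,0,0]},{"travel":[0,0,0],"rot":[0,0,0]}]'
python3 axis.py d
```

```text
clock: 35.83
tcp_pos: [0.46, -0.2063, 0.1548]
tcp_rot: [2.887, -0.628, 0.497]
force: [-0.0, -0.1, -4.0]
width: 0.0155
clock: 36.33
tcp_pos: [0.4599, -0.206, 0.1526]
tcp_rot: [2.887, -0.628, 0.497]
force: [-0.4, 0.6, -4.9]
width: 0.015
[-0.33  0.06 -0.55 -0.67 -0.4   2.86] [ 0.4599 -0.206   0.1526] z [ 0.62   0.05  -0.783] grip pt [ 0.4494 -0.2068  0.1659] 36.325
cap top z ~ 0.1225 103 underside ~ 0.0025
foot (array([ 0.4493, -0.204 ]), 98, np.float64(0.0023)) diff (array([ 0.4501, -0.2032]), 212, np.float64(0.0024)) cap (array([ 0.4491, -0.2043]), 68, np.float64(0.0019))
```

Just above contact; I'll go down in half-millimetre steps watching the force.

```bash
for i in 1 2 3; do python3 -m handwheel '[{"travel":[0,0,-0.0006],"rot":[0,0,0]},{"travel":[0,0,-0.0006],"rot":[0,0,0]},{"travel":[0,0,0],"rot":[0,0,0]}]' | grep -E "pos|force"; done
```

```text
tcp_pos: [0.4604, -0.2062, 0.1521]
force: [-1.2, -0.8, -0.0]
tcp_pos: [0.4613, -0.2066, 0.1522]
force: [-3.3, 1.3, 5.1]
tcp_pos: [0.4622, -0.2071, 0.1524]
force: [-3.7, 1.7, 10.5]
```

Landed: the mat carries it with about 10 N extra push. Relax upward, then release.

```bash
python3 -m handwheel '[{"travel":[0,0,0.0012],"rot":[0,0,0]},{"travel":[0,0,0.0008],"rot":[0,0,0]},{"travel":[0,0,0],"rot":[0,0,0]}]'
python3 -m handwheel '[{"travel":[0,0,0],"rot":[0,0,0]},{"travel":[0,0,0],"rot":[0,0,0]},{"travel":[0,0,0],"rot":[0,0,0]},{"travel":[0,0,0],"rot":[0,0,0]},{"travel":[0,0,0],"rot":[0,0,0]},{"travel":[0,0,0],"rot":[0,0,0]}]' 0.05
python3 axis.py e; python3 pf.py
```

```text
clock: 37.92
tcp_pos: [0.4606, -0.2063, 0.152]
tcp_rot: [2.885, -0.629, 0.499]
force: [-2.4, 0.9, 5.5]
width: 0.0149
clock: 38.67
tcp_pos: [0.4599, -0.206, 0.151]
tcp_rot: [2.887, -0.628, 0.497]
force: [-0.3, 0.1, -0.5]
width: 0.0496
[-0.33  0.07 -0.55 -0.68 -0.4   2.87] [ 0.4599 -0.206   0.151 ] z [ 0.62   0.05  -0.783] grip pt [ 0.4493 -0.2068  0.1643] 38.675
cap top z ~ 0.1225 99 underside ~ 0.0025
foot (array([ 0.4486, -0.2041]), 101, np.float64(0.0018)) diff (array([ 0.4495, -0.2027]), 219, np.float64(0.0024)) cap (array([ 0.4482, -0.2046]), 75, np.float64(0.0014))
wrist 4977 x at y=-.2: 0.5823 angle from y deg -4.69 z 0.0289 rms 0.0006 yspan [-0.2732 -0.1271]
top 573 x at y=-.2: 0.5829 angle from y deg -4.62 z 0.0277 rms 0.0023 yspan [-0.2708 -0.1212]
scene 412 x at y=-.2: 0.5807 angle from y deg -4.91 z 0.027 rms 0.0018 yspan [-0.2687 -0.12  ]
pinned
```

Released, standing upright and centred, with the pipe unmoved. Withdraw along the tool axis and take a last look.

```bash
python3 -m handwheel '[{"travel":[-0.006,-0.0005,0.008],"rot":[0,0,0]},{"travel":[-0.012,-0.001,0.016],"rot":[0,0,0]},{"travel":[-0.018,-0.001,0.023],"rot":[0,0,0]},{"travel":[-0.018,-0.001,0.023],"rot":[0,0,0]},{"travel":[-0.018,-0.001,0.023],"rot":[0,0,0]},{"travel":[-0.018,-0.001,0.023],"rot":[0,0,0]},{"travel":[0,0,0],"rot":[0,0,0]},{"travel":[0,0,0],"rot":[0,0,0]}]'
python3 axis.py f; python3 pf.py
python3 - <<'E'
from h import *
a=cv2.imread("pics/scene_f.png")[160:260,150:310];b=cv2.imread("pics/top_f.png")[140:290,90:350]
o=np.zeros((600,640,3),np.uint8);o[:300,:480]=cv2.resize(a,(480,300),interpolation=2);r=cv2.resize(b,(520,300),interpolation=2);o[300:,:520]=r;cv2.imwrite("pics/final.png",o)
E
```

```text
clock: 39.92
tcp_pos: [0.3696, -0.2112, 0.2667]
tcp_rot: [2.888, -0.628, 0.497]
force: [-0.5, 0.7, -0.2]
width: 0.0499
[-0.39 -0.23 -0.55 -0.46 -0.69  2.64] [ 0.3696 -0.2112  0.2667] z [ 0.619  0.05  -0.783] grip pt [ 0.359  -0.2121  0.28  ] 39.925
cap top z ~ 0.1225 93 underside ~ 0.0025
foot (array([ 0.4484, -0.2042]), 96, np.float64(0.0018)) diff (array([ 0.4495, -0.2026]), 218, np.float64(0.0024)) cap (array([ 0.4482, -0.2041]), 82, np.float64(0.0016))
wrist 2388 x at y=-.2: 0.5826 angle from y deg -4.63 z 0.0291 rms 0.0007 yspan [-0.2728 -0.1276]
top 575 x at y=-.2: 0.5832 angle from y deg -4.4 z 0.0278 rms 0.0024 yspan [-0.2703 -0.1208]
scene 415 x at y=-.2: 0.5806 angle from y deg -4.73 z 0.0269 rms 0.0019 yspan [-0.2694 -0.1204]
pinned
```

View pics/final.png

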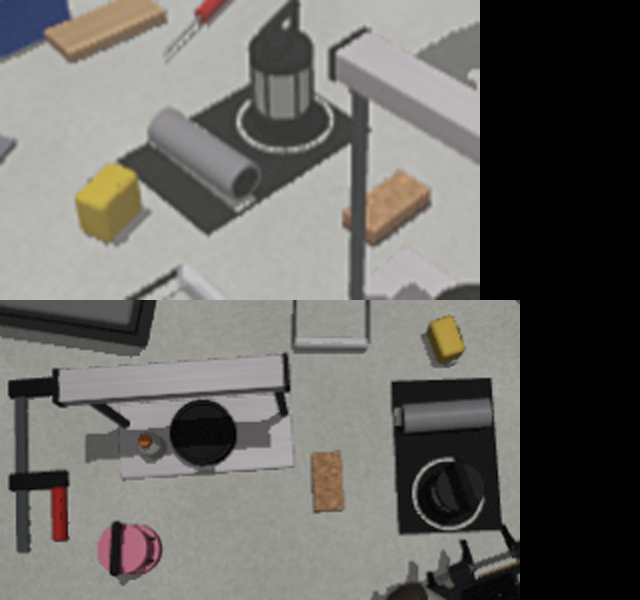

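The final picture shows the lantern upright inside the outline at (450,490), the pipe on the line at (445,415), the cup empty, and everything else in place.

```bash
python3 -c "from rig import arm; print(arm.finish_job())"
```

```text
the job is handed in; nothing more can be done
None
```

I rolled the pipe onto the white line, lifted the lantern out of the cup by its handle and set it down upright inside the outline. I let go, drew the arm clear and handed the job in at about 40 s of the 67 s. No verdict was reported.

**Last checks**
- **Lantern:** its axis is about 1 mm from the outline's centre. The underside is at mat height, and fitted circles at its foot and cap agree within about 1 mm, so it stands upright.
- **Pipe:** all three views put it 4–7 mm short of the line's middle and about 2.3° off parallel. It is centred lengthways to within a few millimetres and did not move while I placed the lantern.
- **Everything else:** nothing else looked moved in the last picture. The force readings stayed small near the light bar.

**What went wrong or disagreed**
- **First roll:** the fingers jammed and climbed over the pipe about 62 mm along, with a brief 48 N reading at the wrist. I finished the roll by pushing from behind with the fingers leaning back.
- **First grasp:** the fingers closed on nothing. In the wrist camera the fingertips ended about 7 mm behind the TCP, not 19 mm ahead as stated. I went deeper and the second grasp held.
- **Not checked:** I could not see the pipe's own rotation, so I infer the third of a turn from how far it travelled. I also could not confirm that the pipe's height stayed within its limit during the jam.

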